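# Nip a cable lug in a ratchet crimper, four clicks, and hold

### The job

Take the bare copper lug out of the rack with a light grip, because the soft barrel dents, and stand it in the open dies of the ratchet crimp tool, its flat palm down on the locator post and its open barrel up, then let go of it. Then close the tool's lever exactly four clicks, counting them by feel, so that the dies just nip the barrel; a fifth click would start to crimp it. Finish while still holding the lever there by its handle, ready for the cable to be fed in; do not let go of it, and leave everything else on the bench as it is.

Things in the scene. Friction and masses are not known exactly. Their poses are not given: they have to be found in the camera images.
- copper_lug: bare copper tube lug standing upright. Lowest 20 mm: flat palm 18 mm wide (its y), 4 mm thick (its x), with a bolt hole; from 20 to 27 mm up it widens to the barrel, an 11 mm tube from 27 to 62 mm up, open at the top. About 30 g. Origin: middle of the palm's bottom edge; z up along the barrel. Soft: grip it with less than 20 N.
- tinned_lug_a: the same lug in silvery tinned copper, in another slot of the rack. Leave alone.
- tinned_lug_b: a second silvery tinned lug, as above. Leave alone.
- lug_rack: dark grey printed block fixed to the bench, 60 x 136 x 26 mm (x, y, z), origin under its centre. Three slots along its y at -42, 0 and 42 mm, 5.3 mm (x) by 19.3 mm (y), 20 mm deep, each hold a lug by the palm, its axes parallel to the rack's; bottoms of the lugs 6 mm and tops 68 mm above the bench. Which slot holds the copper lug changes.
- crimper: ratchet crimp tool lying level in a dark blue printed bracket bolted to the bench. Origin on the bench under the lever's pivot; x: closing direction of the dies; y: from the dies to the handles. Mid-plane 78 mm above the bench; head plates, jaws and pins reach 86 mm up, bracket base 10 mm. The fixed teal handle runs to +y, leaning 0.12 rad to +x, in a cradle.
- nest (a point): where the lug goes: point on the flat top of the locator post, 44 mm above the bench, midway between the open dies, 52 mm from the pivot to -y. The lug's origin belongs here, its x along the crimper's x (either way round) so that the thin palm passes down between the dies. A seated lug's top is 106 mm above the bench. Axes as the crimper's.
- pivot (a point): the pivot of the lever: vertical axis; the point is 78 mm above the bench.
- fixed_die: V-shaped steel die on the +x side of the nest, from 72 to 84 mm above the bench, with a lead-in at the top; it never moves; origin at the pivot. Between the open dies an 11 mm barrel has about 2 mm to either side along x and 3.5 mm along y.
- moving_die: the like die on the -x side of the nest, on the moving jaw (origin at the jaw's pin, 78 mm above the bench). The lever drives it to +x; it meets the lug and moves it about 2.5 mm along +x, and nips it only at the fourth click.
- handle: teal grip of the lever, 22 mm wide, 26 mm tall (65 to 91 mm above the bench), 120 mm long, from 80 to 200 mm out from the pivot; origin at the pivot. The gap to the fixed handle at mid-grip and its cradle is over 90 mm when open and about 40 mm after four clicks.
- grip (a point): middle of the lever's grip, on its centre line, 145 mm from the pivot, 78 mm above the bench. At lever 0 it lies from the pivot along (-0.717, 0.697) in the crimper's x, y; it turns clockwise seen from above, towards the fixed handle.
- lever (a joint): angle of the lever, rad: 0 fully open, on a stop (starts there); grows as it closes, clockwise from above. One-way ratchet: the push at mid-grip is 4 to 10 N, rises along each click and drops by 4 N or more as the pawl snaps over a tooth, near 0.10, 0.20, 0.30, 0.40, 0.50; the lever then springs about 0.025 ahead and cannot go back past it. After four clicks it rests at 0.425.
- wheel_hub: bicycle rear hub (black, turquoise band) standing on its bare end, 60 mm wide, 132 mm tall; origin under its centre. Leave alone.
- wrench: steel combination wrench lying flat, 180 mm; origin under its middle. Leave alone.
- screwdriver: screwdriver with dark grey handle lying flat, 200 mm; origin under its middle. Leave alone.
- lockring_tool: steel splined socket, 33 mm wide, 40 mm tall; origin under its centre. Leave alone.
- grease_pot: white grease jar with black cap, 60 mm wide, 55 mm tall; origin under its centre. Leave alone.
- wire_spool: spool of red wire lying on its flange, 68 mm wide, 44 mm tall; origin under its centre. Leave alone.

How it is judged:
On the way, in this order (a step that is already met when the one before it is completed fails the run):
1. the copper lug stands in the open dies on the locator post, let go of, before the first click (horizontal distance between copper_lug and nest below 0.006 m and z of copper_lug in the frame of nest between -0.004 and 0.004 m and angle between copper_lug's own z axis and vertical below 0.12 rad and value of joint lever below 0.08 rad and contact force between the fingers and copper_lug below 0.2 N), for 0.2 s.
2. the lever is at its fourth click with the lug between the dies (horizontal distance between copper_lug and nest below 0.006 m and z of copper_lug in the frame of nest between -0.004 and 0.004 m and angle between copper_lug's own z axis and vertical below 0.12 rad and value of joint lever between 0.4 and 0.495 rad), for 0.3 s.
At the end, for the whole second after the job is handed in: lever still and held at its fourth click (0.40 to 0.495 rad), fingers on its handle (over 1 N); copper lug upright (0.12 rad) on the locator post (6 mm across, 4 mm high), nipped by the dies (over 1 N), free of the fingers; everything else within 25 mm of its place (all of step 2 and velocity of joint lever between -0.05 and 0.05 rad/s and contact force between moving_die and copper_lug above 1 N and contact force between the fingers and handle above 1 N and contact force between the fingers and copper_lug below 0.2 N and distance of each of wheel_hub, wrench, screwdriver, lockring_tool, grease_pot, wire_spool, tinned_lug_a, tinned_lug_b from where it was at the start of the episode below 0.025 m); the arm keeps its last pose, push and grip.
It fails at once if the lever takes a fifth click (value of joint lever above 0.515 rad).
It fails at once if the copper lug is squeezed too hard by the fingers (over 20 N on a pad) (contact force between the fingers and copper_lug above 40 N).
It fails at once if a tinned lug, a tool or another thing on the bench is moved by more than 25 mm (distance of any of wheel_hub, wrench, screwdriver, lockring_tool, grease_pot, wire_spool, tinned_lug_a, tinned_lug_b from where it was at the start of the episode above 0.025 m).
It also fails if it takes over 72 s, if anything falls off the work surface, if the arm or the gripper's body presses on something with over 40 N, if the wrist force passes 120 N, or if a joint passes its speed limit or range.

### The arm

A 6-joint arm with a two-finger parallel gripper is mounted at the origin on the work surface. World frame = base frame: x ahead of the robot, y to its left, z up, the work surface at z = 0. Lengths are in m, angles in rad, forces in N, time in s.
With the tool pointing down it reaches from about 0.375 to 0.9 m from the base axis. Payload 3.1 kg.
Tool frame: the origin (TCP) lies between the finger pads; the fingertips stand 11 mm ahead of it and the grasp point (between the pads) lies 8 mm behind it; z points along the fingers, y is the direction in which the jaws open and shut (so a half turn about z gives the same grasp; the last joint's range is limited). The gripper opens to 85 mm and grips with 20 to 120 N. Pads are 22 mm wide; open, the fingers measure 114 mm over their backs; the gripper's body (76 mm by 85 mm) begins 54 mm behind the grasp point. The pads swing forward as they close: fully open they stand 13 mm farther back than shut.
Start: joints at [0.964, 0.527, 1.433, -0, 1.181, -0.178], TCP at [0.26, 0.568, 0.242] pointing down, gripper open.
Joint ranges: [-3.08, 3.08], [-0.75, 2.2], [0.22, 2.44], [-1.43, 4.57], [0, 2.65], [-2.85, 2.85]. Speed limits (rad/s): [2.79, 2.79, 3.14, 3.14, 3.14, 3.14].

### API

Orientations are given as a unit quaternion [x, y, z, w].
In Python, from station import manip gives the robot as it stands.
- The arm moves only by the tool move_arm, never from a script. Its argument "deltas" is a list of rows, each a list of 5 numbers: the shift along the tool's x, y, z in units of 40 cm (1.0 is 40 cm), then the turn about the tool's z in units of 0.5 rad (1.0 is 0.5 rad), then the opening in per cent of the stroke, from 0 (shut) to 100 (fully open). In form: [[x, y, z, twist, grip], ...]. A call has exactly 8 rows; each row is the pose to reach, as a shift and turn from the pose commanded when the call began, along the tool's axes at that moment; what a row does not reach only later rows make up. A row lasts 1/12 s, in which the tool goes at most 41.7 mm and 7.16 degrees, less where a joint would pass 70% of its speed; a pose out of reach is approached as far as the arm can. A call with a number of a shift or a turn outside -1 to 1 is refused whole. A call with a gripper value outside its range is refused whole. The fingers move at their own pace and stop on an object; "force" is the grip in N (left out, the last holds). Time passes only in rows, so rows that repeat a pose let the fingers close, or fill a call up. It gives the time, the measured TCP pose, the force and the opening at its end, in the units of the state.
- manip.sense(): the state, without advancing time (a new reading comes with each control period).
- manip.snapshot(name): name is "side" or "top" or "wrist"; returns (picture, depth): 420x560x3 uint8, red, green, blue; 420x560 float32, m along the optical axis (not along the pixel's ray), 0 where there is no reading.
- manip.get_calibration(name): a dict with "vfov" (degrees; the focal length in pixels is half the picture's height over the tangent of half this angle, whatever the lens; pixels are square), "cx", "cy" (the principal point, pixels), "pose" (4x4, takes a point from camera to world coordinates). Camera axes: x right, y down, z forward; pixel columns grow to the right and rows downward; lengths in m; the calibration is good to about 2 mm. A picture is of the moment at which its call begins: read the wrist's pose just before it. get_calibration takes no time and is no camera call; for the wrist camera it gives the pose at the moment of the call.
- manip.sign_off(): hands the job in, once; it reports no verdict.
The state is a dict: "t": time; "q": joint angles; "qd": joint speeds; "tau": joint torques, N m; "tcp_pos": TCP position; "tool_rot": TCP orientation; "force": force on the tool from outside, world axes, zero at the start; "ft_torque": the same for the moment, N m; "finger_gap": opening from 0.0 (shut) to 1.0 (fully open).
Only numpy, scipy, OpenCV 4.12 (cv2) and the standard library are available. Lean on these libraries where they do the work, as an engineer would, in place of code of your own. Each camera call takes 0.05 s, during which the arm holds its last target.

## Working session

There is one attempt and no reset: what is moved stays moved. The work goes in short steps, Python scripts to look and compute and a tool call to move; the robot and the scene stay as the last step left them, time stands still between calls to the robot, and variables do not carry over. Pictures are saved under pics/ and viewed, and the job is handed in when it is done.

Besides the shell and the picture viewer there is one more tool, called as name(argument=value, ...) on one line, values as JSON. move_arm: Moves the arm, as the interface text tells. Its arguments: {"type":"object","properties":{"deltas":{"type":"array","items":{"type":"array","items":{"type":"number"}}},"force":{"type":"number"}},"required":["deltas"]}

```bash
ls; mkdir -p pics; python3 - <<'E'
from station import manip
import cv2,numpy as np
s=manip.sense();print({k:np.round(v,3).tolist() for k,v in s.items()})
for n in ["side","top","wrist"]:
    c=manip.get_calibration(n);print(n,c)
    p,d=manip.snapshot(n)
    cv2.imwrite(f"pics/{n}0.png",cv2.cvtColor(p,cv2.COLOR_RGB2BGR));np.save(f"pics/{n}0.npy",d)
E
```

```text
pics
{'t': 0.0, 'q': [0.964, 0.528, 1.434, 0.0, 1.181, -0.179], 'qd': [0.0, 0.001, 0.001, -0.0, 0.001, 0.0], 'tau': [0.0, -44.235, -17.803, -0.0, 0.009, 0.0], 'tcp_pos': [0.259, 0.568, 0.241], 'tool_rot': [0.213, 0.977, -0.001, -0.0], 'force': [-1.219, -0.162, 0.641], 'ft_torque': [0.007, -0.022, 0.082], 'finger_gap': 0.995}
side {'vfov': 56.03964600685075, 'cx': 277.9434023919896, 'cy': 210.91672687084224, 'pose': array([[ 0.95447   , -0.16984593,  0.24523333,  0.3008102 ],
       [-0.29830494, -0.54644747,  0.78256586, -0.87187001],
       [ 0.00109151, -0.82008994, -0.5722336 ,  0.65261398],
       [ 0.        ,  0.        ,  0.        ,  1.        ]])}
top {'vfov': 45.73637286672076, 'cx': 276.3823568548245, 'cy': 204.4710346854788, 'pose': array([[-0.01704098, -0.99141185,  0.12966169,  0.37305874],
       [-0.99980873,  0.01814106,  0.00730784, -0.04943801],
       [-0.00959728, -0.12951235, -0.99153136,  1.43821981],
       [ 0.        ,  0.        ,  0.        ,  1.        ]])}
wrist {'vfov': 63.67657257365621, 'cx': 286.0419516415806, 'cy': 208.2188119904644, 'pose': array([[ 0.41558089,  0.8617463 ,  0.29100833,  0.18452431],
       [ 0.90955553, -0.39334221, -0.13412919,  0.60173375],
       [-0.00111947,  0.32042976, -0.94727162,  0.37312953],
       [ 0.        ,  0.        ,  0.        ,  1.        ]])}
```

View pics/top0.png

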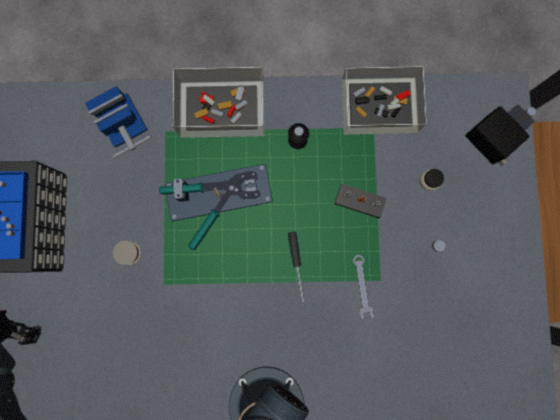

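View pics/side0.png

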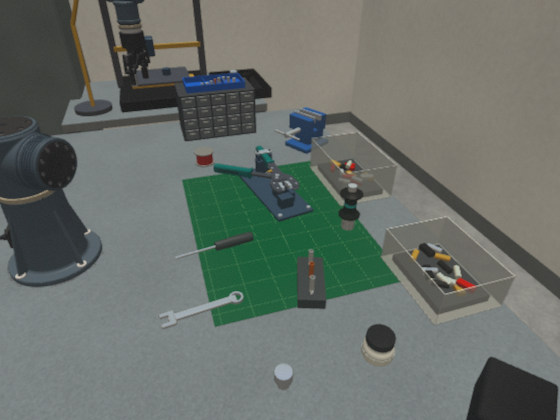

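View pics/wrist0.png

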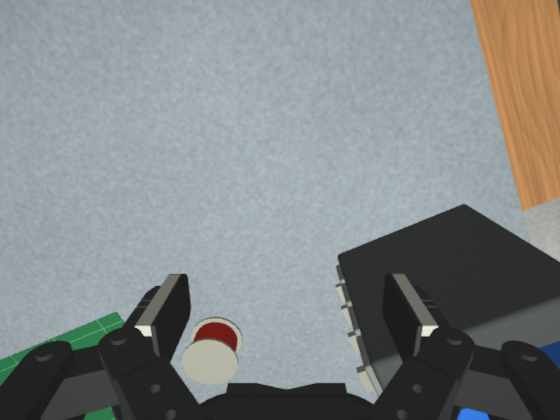

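```bash
cat > h.py <<'E'
import numpy as np,cv2
from station import manip
def pix2w(c,u,v,z=None,d=None):
    f=210/np.tan(np.radians(c['vfov'])/2)
    r=np.array([(u-c['cx'])/f,(v-c['cy'])/f,1.]);P=np.array(c['pose'])
    if d is not None: return P[:3,:3]@(r*d)+P[:3,3]
    w=P[:3,:3]@r; return P[:3,3]+w*(z-P[2,3])/w[2]
def w2pix(c,p):
    f=210/np.tan(np.radians(c['vfov'])/2);P=np.array(c['pose'])
    q=P[:3,:3].T@(np.array(p)-P[:3,3]);return np.array([f*q[0]/q[2]+c['cx'],f*q[1]/q[2]+c['cy']])
def crop(src,box,k,out):
    im=cv2.imread(src) if isinstance(src,str) else src
    u0,v0,u1,v1=box
    cv2.imwrite(out,cv2.resize(im[v0:v1,u0:u1],None,fx=k,fy=k,interpolation=cv2.INTER_CUBIC))
E
python3 - <<'E'
from h import *
crop('pics/top0.png',(150,155,290,255),5,'pics/t_crimp.png')
crop('pics/top0.png',(325,175,395,225),10,'pics/t_rack.png')
crop('pics/side0.png',(200,140,340,220),5,'pics/s_crimp.png')
crop('pics/side0.png',(285,240,345,310),8,'pics/s_rack.png')
E
```

```text
(no output)
```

View pics/t_crimp.png

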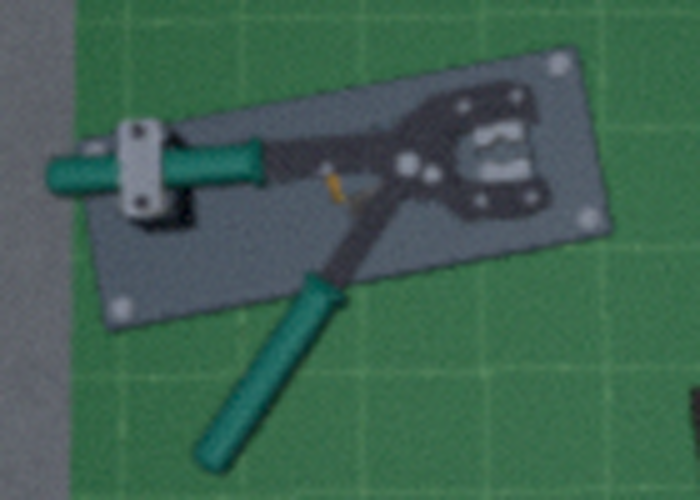

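View pics/t_rack.png

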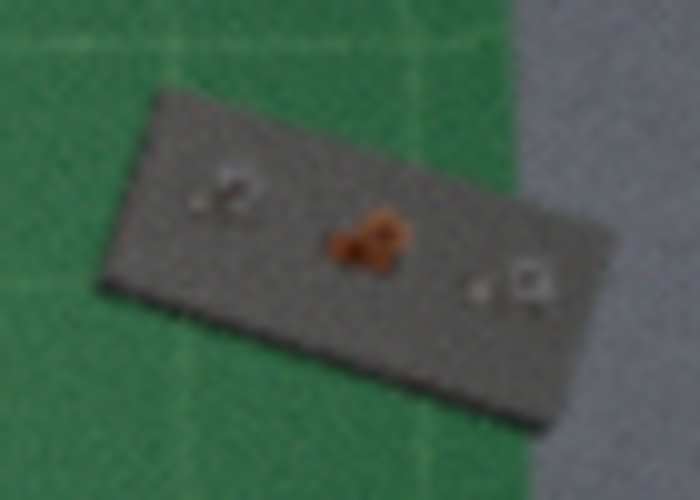

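View pics/s_rack.png

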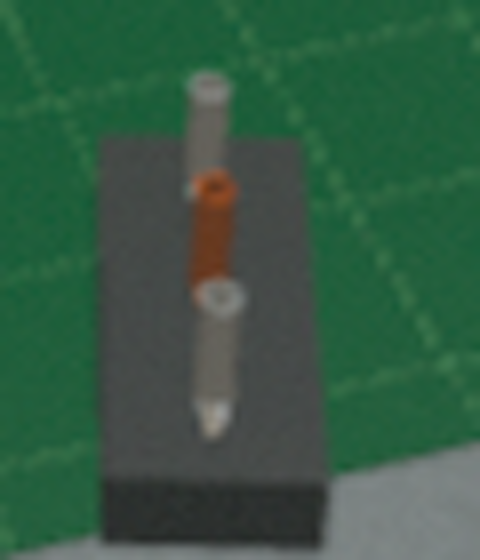

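View pics/s_crimp.png

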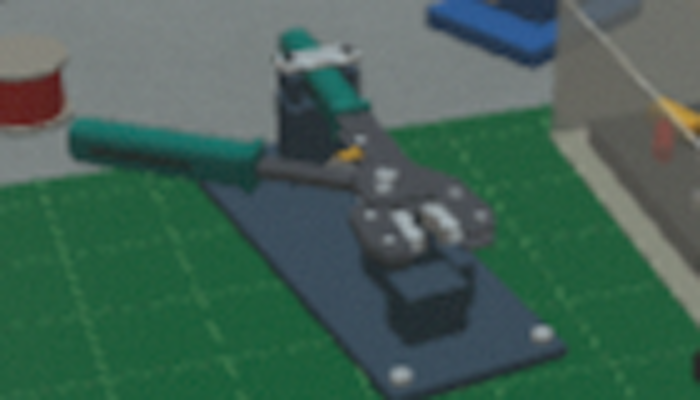

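```bash
python3 - <<'E'
from h import *
c=manip.get_calibration('top')
T=lambda x,y,z,k=5,o=(150,155):pix2w(c,x/k+o[0],y/k+o[1],z)
piv=T(407,163,.086);print('piv',piv)
for n,x,y,z in [('TLplate',85,140,.01),('TR',575,48,.01),('BL',110,328,.01),('BR',612,232,.01),('nest',505,150,.084),('h1',325,290,.091),('h2',213,460,.091),('fh1',55,175,.091),('fh2',258,162,.091)]:
    w=T(x,y,z);print(n,w.round(4),(w-piv)[:2].round(4))
R=lambda x,y,z:T(x,y,z,10,(325,175))
for n,x,y,z in [('TL',165,90,.026),('TR',612,230,.026),('BL',100,283,.026),('BR',545,420,.026),('cu',385,232,.068),('a',238,187,.068),('b',530,280,.068)]:
    print(n,R(x,y,z).round(4))
def yaw(a,b):
    d=(b-a);return np.arctan2(-d[0],d[1])
print('yaw plate',yaw(T(575,48,.01),T(85,140,.01)),yaw(T(612,232,.01),T(110,328,.01)))
d=T(213,460,.091)-T(325,290,.091);a=np.arctan2(d[1],d[0]);print('lever yaw',a-np.arctan2(.697,-.717))
print('rack yaw',yaw(R(612,230,.026),R(165,90,.026)),yaw(R(545,420,.026),R(100,283,.026)),yaw(R(530,280,.068),R(238,187,.068)))
E
```

```text
piv [0.59899705 0.08357728 0.086     ]
TLplate [0.6288 0.2789 0.01  ] [0.0298 0.1953]
TR [ 0.678  -0.0076  0.01  ] [ 0.079  -0.0912]
BL [0.5184 0.2632 0.01  ] [-0.0806  0.1796]
BR [ 0.569  -0.0275  0.01  ] [-0.03   -0.1111]
nest [0.6056 0.0296 0.084 ] [ 0.0066 -0.0539]
h1 [0.5289 0.1282 0.091 ] [-0.0701  0.0446]
h2 [0.4375 0.1889 0.091 ] [-0.1615  0.1053]
fh1 [0.5951 0.2765 0.091 ] [-0.0039  0.193 ]
fh2 [0.6002 0.1649 0.091 ] [0.0012 0.0814]
TL [ 0.6136 -0.2271  0.026 ]
TR [ 0.5706 -0.3533  0.026 ]
BL [ 0.558  -0.2066  0.026 ]
BR [ 0.5164 -0.3318  0.026 ]
cu [ 0.5654 -0.2814  0.068 ]
a [ 0.5787 -0.2411  0.068 ]
b [ 0.5512 -0.321   0.068 ]
yaw plate 0.17010622166996947 0.1723749766288901
lever yaw 0.18489576359707538
rack yaw -0.32795254611197755 -0.3209942485941828 -0.3321633714183215
```

```bash
cat >> h.py <<'E'
def psi(q):
    from scipy.spatial.transform import Rotation as R
    y=R.from_quat(q).as_matrix()[:,1];return np.arctan2(y[1],y[0])
def delta(tp,ps,p0=None,ps0=None):
    s=manip.sense()
    p0=s['tcp_pos'] if p0 is None else np.array(p0); ps0=psi(s['tool_rot']) if ps0 is None else ps0
    d=np.array(tp)-p0
    return np.round([(-np.sin(ps0)*d[0]+np.cos(ps0)*d[1])/.4,(np.cos(ps0)*d[0]+np.sin(ps0)*d[1])/.4,-d[2]/.4,-(ps-ps0)/.5],4)
E
python3 -c "
from h import *
print(delta([.6,.06,.25],.172))"
```

```text
[-1.3022 -0.801  -0.0212  1.94  ]
```

move_arm(deltas=[[-0.06,-0.03,0,0.08,100],[-0.15,-0.09,0,0.2,100],[-0.24,-0.15,0,0.35,100],[-0.34,-0.21,0,0.5,100],[-0.44,-0.27,0,0.65,100],[-0.54,-0.33,-0.01,0.8,100],[-0.62,-0.38,-0.01,0.95,100],[-0.65,-0.4,-0.01,1.0,100]])

```text
t: 0.82
tcp_pos: [0.4315, 0.312, 0.2464]
tool_rot: [0.45, 0.893, -0.0, 0.001]
force: [0.6, 0.6, 0.8]
finger_gap: 1.002
```

```bash
python3 -c "
from h import *
print(manip.sense()['force'],delta([.58,.06,.25],.172))"
```

```text
[0.56513425 0.64502077 0.80600057] [-0.7273 -0.0765 -0.009   0.9309]
```

move_arm(deltas=[[-0.07,-0.01,0,0.1,100],[-0.16,-0.02,0,0.2,100],[-0.26,-0.03,0,0.33,100],[-0.36,-0.04,0,0.46,100],[-0.46,-0.05,0,0.6,100],[-0.56,-0.06,0,0.75,100],[-0.66,-0.07,-0.01,0.88,100],[-0.72,-0.075,-0.01,0.93,100]])

```text
t: 1.48
tcp_pos: [0.5805, 0.0623, 0.2507]
tool_rot: [0.644, 0.765, 0.0, 0.001]
force: [0.0, -0.1, 0.3]
finger_gap: 1.004
```

```bash
cat >> h.py <<'E'
def shot(name,tag):
    c=manip.get_calibration(name);p,d=manip.snapshot(name)
    b=cv2.cvtColor(p,cv2.COLOR_RGB2BGR);cv2.imwrite(f'pics/{tag}.png',b);np.save(f'pics/{tag}.npy',d)
    import pickle;pickle.dump(c,open(f'pics/{tag}.cal','wb'));return c,b,d
def cal(tag):
    import pickle;return pickle.load(open(f'pics/{tag}.cal','rb'))
E
python3 -c "
from h import *
import time
s=manip.sense();print(s['tcp_pos'],psi(s['tool_rot']),s['qd'].round(3) if hasattr(s['qd'],'round') else s['qd'])
c,b,d=shot('wrist','w1')
"
```

```text
[0.58054335 0.06233483 0.25068742] 0.17177639106699047 [-0.382  0.16  -0.275  0.031  0.14  -0.128]
```

View pics/w1.png

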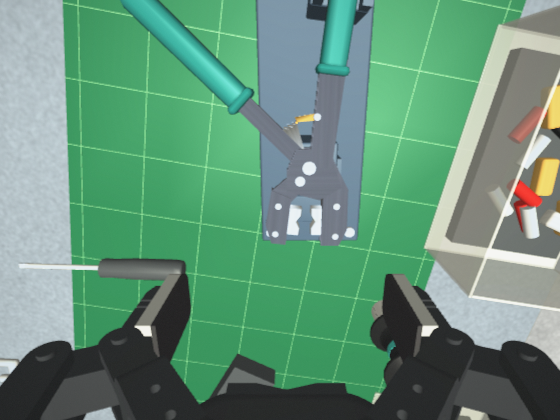

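```bash
python3 -c "
from h import *
shot('wrist','w1b');shot('wrist','w1c')
s=manip.sense();print(s['tcp_pos'],psi(s['tool_rot']),np.round(s['qd'],3))
c,b,d=shot('wrist','w2');crop(b,(240,80,380,260),4,'pics/w2c.png')
"
```

```text
[0.57891401 0.06431533 0.24985747] 0.17361640546731233 [ 0.05  -0.014  0.046  0.016  0.014  0.001]
```

View pics/w2c.png

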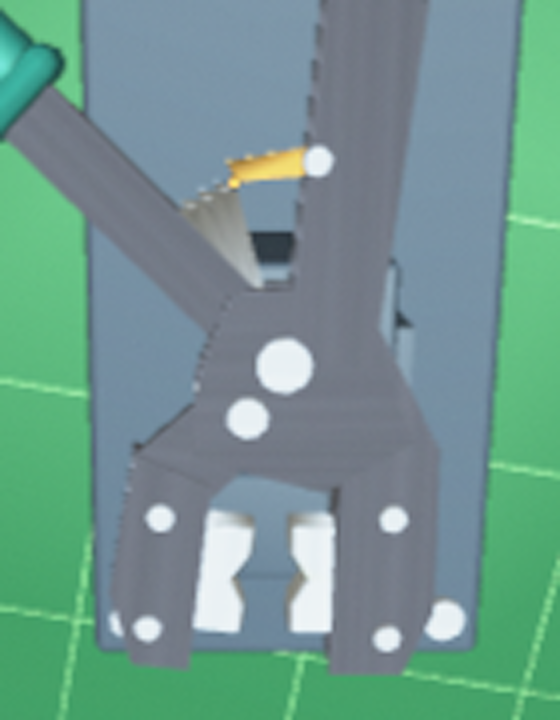

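View pics/w2.png

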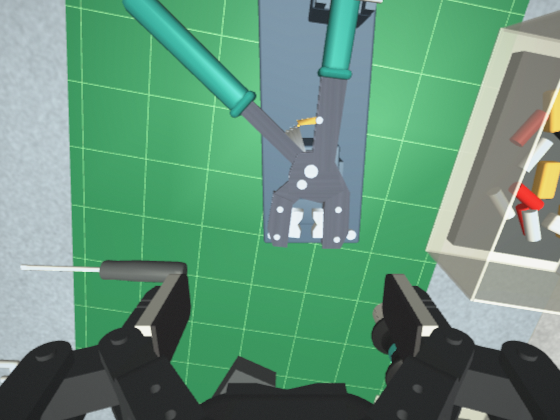

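```bash
python3 -c "
from h import *
c=cal('w2')
P=lambda x,y,z:pix2w(c,x/4+240,y/4+80,z)
piv=P(285,365,.086);print(piv)
a=.172;R=np.array([[np.cos(a),np.sin(a)],[-np.sin(a),np.cos(a)]])
for n,x,y,z in [('pin',248,418,.086),('Lapex',232,578,.084),('Rapex',302,578,.084),('L1',252,525,.084),('L2',244,630,.084),('R1',288,525,.084),('R2',288,620,.084),('plateTL',82,0,.01),('plBL',98,650,.01),('plTR',525,0,.01),('plBR',478,650,.01)]:
    w=P(x,y,z);print(n,w.round(4),(R@(w-piv)[:2]).round(4))
F=lambda u,v,z:pix2w(c,u,v,z)
h=[F(241,100,.091),F(137,5,.091)];print(h)
d=h[1]-h[0];print('lever yaw',np.arctan2(d[1],d[0])-np.arctan2(.697,-.717))
l=P(98,650,.01)-P(82,0,.01);r=P(478,650,.01)-P(525,0,.01);print([np.arctan2(q[0],-q[1]) for q in (l,r)])
"
```

```text
[0.59814163 0.08472907 0.086     ]
pin [0.5923 0.0714 0.086 ] [-0.008  -0.0122]
Lapex [0.5961 0.032  0.084 ] [-0.011  -0.0516]
Rapex [0.6124 0.0348 0.084 ] [ 0.0055 -0.0516]
L1 [0.5982 0.0458 0.084 ] [-0.0066 -0.0384]
L2 [0.6014 0.0194 0.084 ] [-0.008  -0.0649]
R1 [0.6065 0.0473 0.084 ] [ 0.0018 -0.0384]
R2 [0.6112 0.0237 0.084 ] [ 0.0025 -0.0623]
plateTL [0.5367 0.1539 0.01  ] [-0.0487  0.0787]
plBL [ 0.5686 -0.0257  0.01  ] [-0.048  -0.1038]
plTR [0.6488 0.1736 0.01  ] [0.0652 0.0789]
plBR [ 0.681  -0.0061  0.01  ] [ 0.0661 -0.1036]
[array([0.52929256, 0.13401369, 0.091     ]), array([0.44317142, 0.18812949, 0.091     ])]
lever yaw 0.21023699181269162
[np.float64(0.1760335370576224), np.float64(0.17700536870527847)]
```

```bash
python3 -c "
from h import *
print(delta([.575,-.252,.25],-.326,[.58,.062,.25],.173))"
```

```text
[-0.7711 -0.1474 -0.      0.998 ]
```

move_arm(deltas=[[-0.07,-0.01,0,0.1,100],[-0.17,-0.03,0,0.22,100],[-0.27,-0.05,0,0.35,100],[-0.37,-0.07,0,0.5,100],[-0.47,-0.09,0,0.65,100],[-0.57,-0.11,0,0.8,100],[-0.67,-0.13,0,0.92,100],[-0.74,-0.145,0,1.0,100]])

```text
t: 2.35
tcp_pos: [0.5728, -0.2367, 0.2502]
tool_rot: [0.812, 0.583, -0.0, 0.0]
force: [-0.3, 0.3, -0.4]
finger_gap: 1.0
```

```bash
python3 -c "
from h import *
shot('wrist','w3a');shot('wrist','w3b');shot('wrist','w3b')
s=manip.sense();print(s['tcp_pos'],psi(s['tool_rot']),np.round(s['qd'],3))
c,b,d=shot('wrist','w3');crop(b,(180,150,400,290),3.5,'pics/w3c.png')
"
```

```text
[ 0.5727425  -0.23566227  0.24987907] -0.32422481949571513 [ 0.051 -0.013  0.036  0.018  0.013 -0.001]
```

View pics/w3.png

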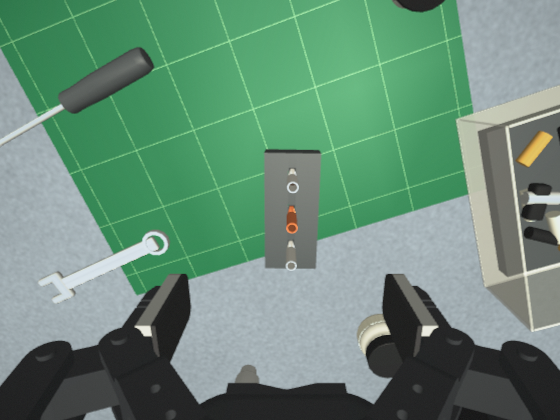

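View pics/w3c.png

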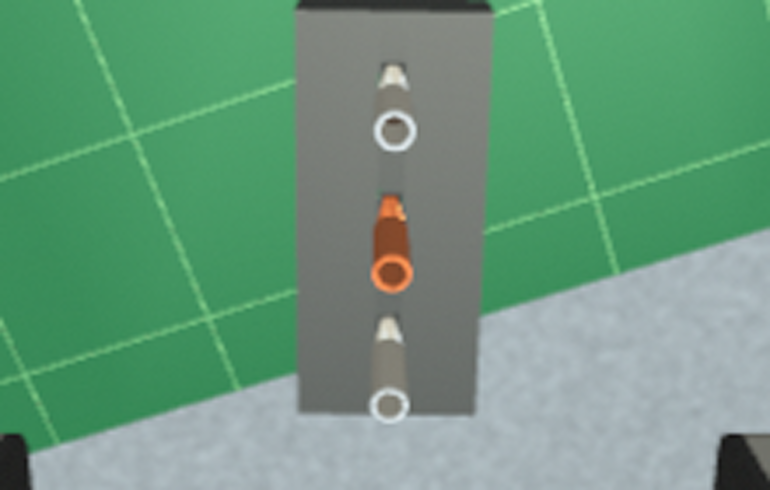

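```bash
python3 -c "
from h import *
c=cal('w3')
P=lambda x,y,z:pix2w(c,x/3.5+180,y/3.5+150,z)
a,k,b=[P(*q,.068) for q in [(395,131),(391,274),(389,405)]]
print(a,k,b);d=a-b;print(np.arctan2(-d[0],d[1]),np.linalg.norm(d),(a+b)/2)
print([P(*q,.026) for q in [(299,8),(492,8),(477,414),(299,412)]], sum(P(*q,.026) for q in [(299,8),(492,8),(477,414),(299,412)])/4)
s=manip.sense();print(w2pix(c,s['tcp_pos']))
"
```

```text
[ 0.57822369 -0.24037951  0.068     ] [ 0.56398185 -0.28004863  0.068     ] [ 0.55032827 -0.31953865  0.068     ]
-0.33880840096953035 0.08393046745921205 [ 0.56427598 -0.27995908  0.068     ]
[array([ 0.5600776 , -0.20591765,  0.026     ]), array([ 0.6150065 , -0.22437061,  0.026     ]), array([ 0.57089284, -0.35378148,  0.026     ]), array([ 0.51429213, -0.33395984,  0.026     ])] [ 0.56506727 -0.2795074   0.026     ]
[284.46351756 284.34444492]
```

```bash
python3 -c "
from h import *
print(delta([.5645,-.2803,.12],-.334))"
```

```text
[-0.1163  0.0173  0.3245  0.0232]
```

move_arm(deltas=[[-0.02,0.003,0.03,0.01,45],[-0.05,0.006,0.08,0.02,45],[-0.08,0.01,0.13,0.02,45],[-0.1,0.014,0.19,0.02,45],[-0.11,0.017,0.24,0.02,45],[-0.116,0.0175,0.28,0.02,45],[-0.116,0.0175,0.31,0.02,45],[-0.116,0.0175,0.325,0.02,45]], force=20)

```text
t: 3.22
tcp_pos: [0.5641, -0.2793, 0.1178]
tool_rot: [0.814, 0.581, -0.001, -0.002]
force: [0.2, 0.8, 0.4]
finger_gap: 0.45
```

```bash
python3 -c "
from h import *
shot('wrist','w4')
s=manip.sense();print(s['tcp_pos'],psi(s['tool_rot']),s['force'],s['finger_gap'])
c,b,d=shot('wrist','w4')
print(w2pix(c,s['tcp_pos']))
"
```

```text
[ 0.56406887 -0.27936341  0.11767101] -0.33127372957771917 [-1.09617551  0.62958158 -0.93489324] 0.45206380048922074
[285.8560073  287.51769262]
```

View pics/w4.png

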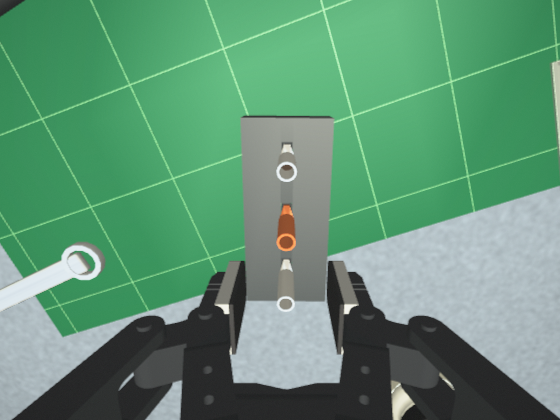

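```bash
python3 -c "
from h import *
c=cal('w4')
k=pix2w(c,286.5,242,.068);print(k, delta([k[0],k[1],.064],-.334))
print([pix2w(c,*q,.068) for q in [(287,172.5),(286,304)]])
print(delta([.5643,-.2802,.064],-.334))
"
```

```text
[ 0.56419804 -0.27959929  0.068     ] [ 0.0003 -0.0012  0.1375  0.0055]
[array([ 0.57790406, -0.24049446,  0.068     ]), array([ 0.55018205, -0.31948655,  0.068     ])]
[-0.001  -0.0005  0.1375  0.0055]
```

move_arm(deltas=[[0,-0.0005,0.01,0.006,45],[0,-0.0005,0.03,0.006,40],[0,-0.0005,0.06,0.006,35],[0,-0.0005,0.09,0.006,30],[0,-0.0005,0.11,0.006,25],[0,-0.0005,0.125,0.006,25],[0,-0.0005,0.135,0.006,25],[0,-0.0005,0.135,0.006,25]], force=20)

```text
t: 3.98
tcp_pos: [0.5643, -0.2812, 0.065]
tool_rot: [0.815, 0.579, -0.0, -0.001]
force: [-0.3, 0.2, 0.2]
finger_gap: 0.251
```

```bash
python3 -c "
from h import *
c,b,d=shot('wrist','w5')
s=manip.sense();print(s['tcp_pos'],psi(s['tool_rot']),s['force'],s['finger_gap'])
crop(b,(180,180,390,340),3.5,'pics/w5c.png')
"
```

```text
[ 0.56468481 -0.28147311  0.06566249] -0.33606083418032723 [0.37959531 0.0363922  0.46540251] 0.24896821812999043
```

View pics/w5c.png

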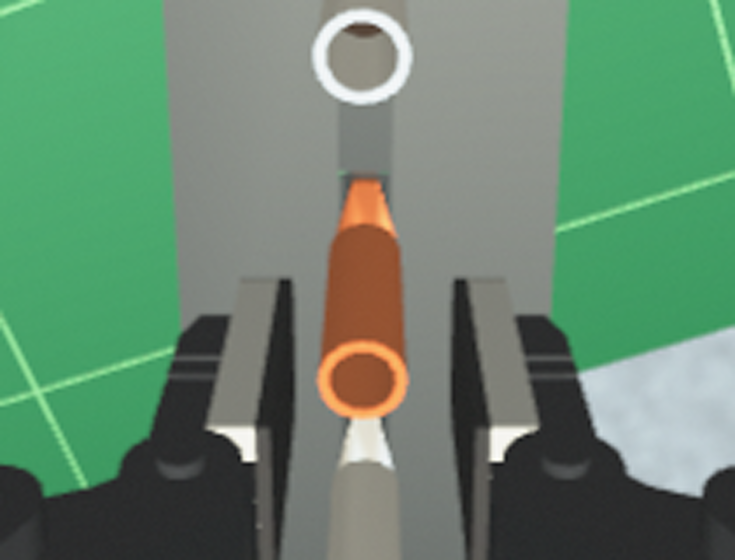

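move_arm(deltas=[[0.002,-0.001,0,0,23],[0.0035,-0.0025,0,0,21],[0.0035,-0.0025,0,0,20],[0.0035,-0.0025,0,0,19],[0.0035,-0.0025,0,0,18],[0.0035,-0.0025,0,0,17],[0.0035,-0.0025,0,0,16],[0.0035,-0.0025,0,0,16]], force=20)

```text
t: 4.7
tcp_pos: [0.5645, -0.28, 0.0664]
tool_rot: [0.815, 0.579, 0.0, 0.0]
force: [0.2, 0.5, -0.1]
finger_gap: 0.164
```

```bash
python3 -c "
from h import *
c,b,d=shot('wrist','w6')
s=manip.sense();print(s['tcp_pos'],psi(s['tool_rot']),s['force'],s['finger_gap'])
crop(b,(180,180,390,340),3.5,'pics/w6c.png')
"
```

```text
[ 0.56448251 -0.27995338  0.06635147] -0.3360572389489411 [ 0.4561256  -0.3999977  -0.25226067] 0.16063147367251066
```

View pics/w6c.png

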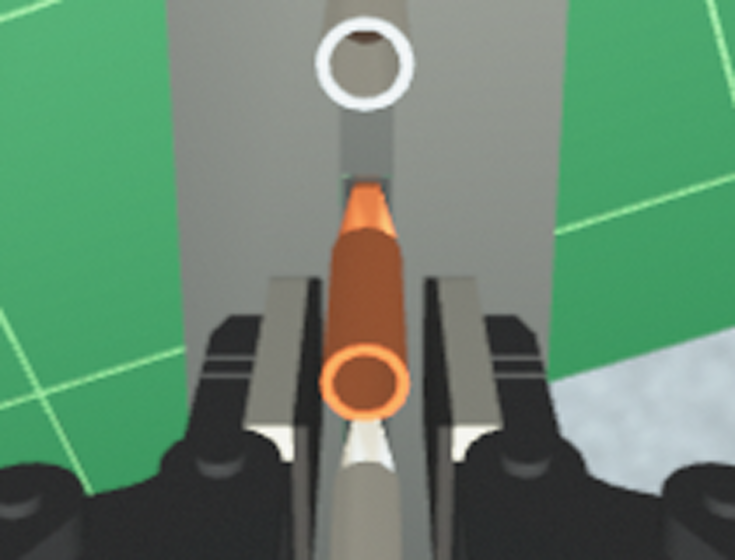

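move_arm(deltas=[[0,-0.001,0.002,0,16],[0,-0.0025,0.005,0,15],[0,-0.0025,0.005,0,14],[0,-0.0025,0.005,0,14],[0,-0.0025,0.005,0,13],[0,-0.0025,0.005,0,13],[0,-0.0025,0.005,0,12],[0,-0.0025,0.005,0,12]], force=20)

```text
t: 5.42
tcp_pos: [0.5636, -0.2796, 0.0643]
tool_rot: [0.815, 0.579, 0.0, 0.0]
force: [0.4, -0.1, 1.0]
finger_gap: 0.125
```

```bash
python3 -c "
from h import *
c,b,d=shot('wrist','w7')
s=manip.sense();print(s['tcp_pos'],psi(s['tool_rot']),s['force'],s['finger_gap'])
crop(b,(180,180,390,340),3.5,'pics/w7c.png')
"
```

```text
[ 0.56355492 -0.27958871  0.06432752] -0.3359737977382606 [-0.37131125  0.1761781   0.89257354] 0.12275196798696063
```

View pics/w7c.png

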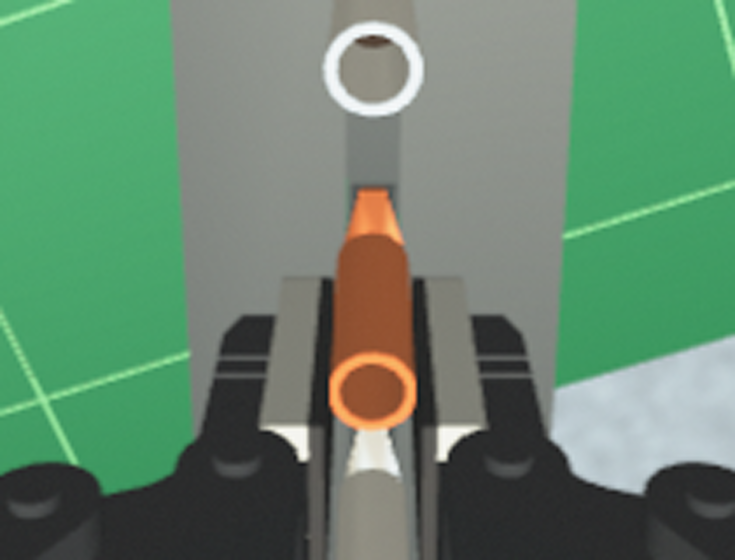

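move_arm(deltas=[[0,0,0,0,11.5],[0,0,0,0,11.5],[0,0,0,0,11],[0,0,0,0,11],[0,0,0,0,10.5],[0,0,0,0,10.5],[0,0,0,0,10],[0,0,0,0,10]], force=20)

```text
t: 6.13
tcp_pos: [0.5635, -0.2796, 0.0644]
tool_rot: [0.815, 0.579, 0.0, 0.0]
force: [0.2, -0.2, 0.4]
finger_gap: 0.115
```

```bash
python3 -c "
from h import *
c,b,d=shot('wrist','w8')
for i in range(3):
  s=manip.sense();print(s['tcp_pos'],psi(s['tool_rot']),s['force'],s['finger_gap']);manip.snapshot('wrist')
crop(b,(180,180,390,340),3.5,'pics/w8c.png')
"
```

```text
[ 0.56352375 -0.27961879  0.06437638] -0.33604090153687816 [ 0.20036801 -0.25927868  0.64579948] 0.1119567643767646
[ 0.56353418 -0.27963779  0.06434692] -0.3360422412013246 [0.34298086 0.94669015 0.96041459] 0.1153195776898081
[ 0.56355339 -0.2796117   0.06436889] -0.3359966667671012 [-0.09467409  0.98249036  0.7149173 ] 0.11520868224998371
```

View pics/w8c.png

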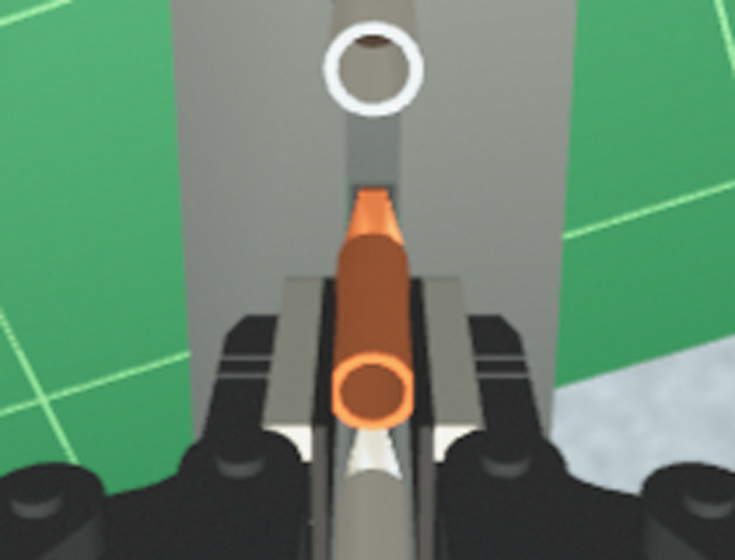

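move_arm(deltas=[[0,0,-0.005,0,10],[0,0,-0.015,0,10],[0,0,-0.03,0,10],[0,0,-0.05,0,10],[0,0,-0.075,0,10],[0,0,-0.1,0,10],[0,0,-0.12,0,10],[0,0,-0.13,0,10]], force=20)

```text
t: 7.0
tcp_pos: [0.5643, -0.2801, 0.1185]
tool_rot: [0.815, 0.579, 0.0, 0.001]
force: [0.0, -0.1, -0.9]
finger_gap: 0.119
```

```bash
python3 -c "
from h import *
c,b,d=shot('wrist','w9')
c2,b2,d2=shot('side','s9')
s=manip.sense();print(s['tcp_pos'],psi(s['tool_rot']),s['force'],s['finger_gap'])
u=w2pix(c2,s['tcp_pos']);print(u)
cv2.imwrite('pics/x9.png',np.hstack([cv2.resize(b[160:340,180:390],None,fx=2,fy=2),cv2.resize(b2[int(u[1])-60:int(u[1])+60,int(u[0])-60:int(u[0])+60],(360,360),interpolation=2)]))
"
```

```text
[ 0.56413509 -0.28003689  0.11780482] -0.33594456304576564 [ 0.40244802  0.91180508 -0.76382283] 0.11764136191409372
[313.06512444 244.26640255]
```

View pics/x9.png

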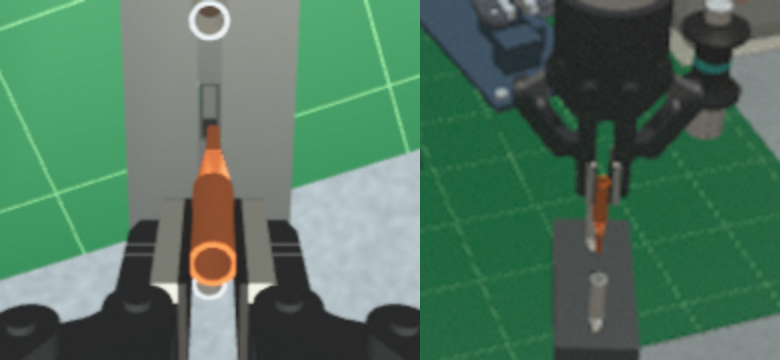

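```bash
python3 -c "
from h import *
print(delta([.585,-.12,.2],-.08))
print(delta([.605,.0325,.165],.175,[.585,-.12,.2],-.08))"
```

```text
[ 0.3949 -0.0826 -0.2055 -0.5119]
[ 0.384   0.0194  0.0875 -0.51  ]
```

move_arm(deltas=[[0,0,-0.05,0,10],[0.02,0,-0.12,-0.03,10],[0.07,-0.01,-0.18,-0.1,10],[0.14,-0.03,-0.2,-0.2,10],[0.22,-0.05,-0.2,-0.3,10],[0.3,-0.065,-0.2,-0.4,10],[0.36,-0.08,-0.2,-0.47,10],[0.395,-0.0825,-0.2,-0.51,10]], force=20)

```text
t: 7.77
tcp_pos: [0.5834, -0.1162, 0.1959]
tool_rot: [0.734, 0.679, -0.0, -0.001]
force: [-0.8, -0.1, -0.4]
finger_gap: 0.115
```

```bash
python3 -c "
from h import *
s=manip.sense();print(s['tcp_pos'],psi(s['tool_rot']),s['finger_gap'])
print(delta([.605,.0325,.165],.175))"
```

```text
[ 0.58340743 -0.11624398  0.19591221] -0.07741334031802241 0.11514627250156376
[ 0.3749  0.0251  0.0773 -0.5048]
```

move_arm(deltas=[[0.05,0.002,0.01,-0.06,10],[0.11,0.006,0.02,-0.14,10],[0.18,0.01,0.03,-0.23,10],[0.25,0.015,0.04,-0.32,10],[0.31,0.02,0.055,-0.41,10],[0.35,0.023,0.07,-0.47,10],[0.375,0.025,0.077,-0.505,10],[0.375,0.025,0.077,-0.505,10]], force=20)

```text
t: 8.43
tcp_pos: [0.6062, 0.0307, 0.1644]
tool_rot: [0.643, 0.766, -0.0, -0.001]
force: [-0.3, -0.8, -0.1]
finger_gap: 0.113
```

```bash
python3 -c "
from h import *
shot('wrist','w10');shot('wrist','w10')
s=manip.sense();print(s['tcp_pos'],psi(s['tool_rot']),s['force'],s['finger_gap'])
c,b,d=shot('wrist','w10')
shot('side','s10')
crop(b,(200,100,375,330),3.4,'pics/w10c.png')
"
```

```text
[0.60665477 0.02851902 0.16529297] 0.17120645890346214 [ 0.42145322  0.14889187 -0.09702409] 0.11306910103986456
```

View pics/w10c.png

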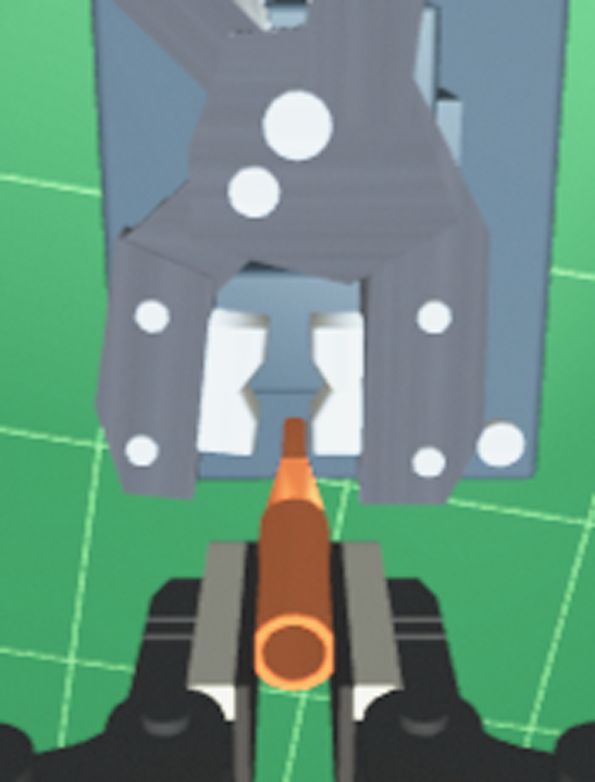

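```bash
python3 -c "
from h import *
c=cal('w10')
P=lambda x,y,z:pix2w(c,x/3.4+200,y/3.4+100,z)
a=.174;R=np.array([[np.cos(a),np.sin(a)],[-np.sin(a),np.cos(a)]])
piv=P(297,125,.086);print('piv',piv)
print('pin',R@(P(253,192,.086)-piv)[:2])
n=(P(244,392,.084)+P(330,390,.084))/2;print('nest',n,R@(n-piv)[:2])
n2=piv[:2]+R.T@[-.0027,-.052];print('nest2',n2)
b=P(294,421,.107);t=P(294,650,.169);print('lug',b,t)
print('err (nest-lugbottom) crimper frame',R@(n-b)[:2],R@(n2-b[:2]),'top',R@(n2-t[:2]))
l=[P(97,130,.01),P(106,430,.01)];r=[P(560,130,.01),P(539,440,.01)]
for q in (l,r):
  e=q[1]-q[0];print(np.arctan2(e[0],-e[1]))
e=P(430,462,.086)-P(433,317,.086);print(np.arctan2(e[0],-e[1]))
"
```

```text
piv [0.59767278 0.08467456 0.086     ]
pin [-0.00811608 -0.01213012]
nest [0.60464349 0.03330296 0.084     ] [-0.00202816 -0.05180269]
nest2 [0.60401596 0.03299232]
lug [0.60549751 0.03613216 0.107     ] [0.60659333 0.02896156 0.169     ]
err (nest-lugbottom) crimper frame [-0.00133092 -0.00263863] [-0.00200276 -0.00283594] top [-0.00184063  0.0044161 ]
0.14742835071271243
0.17724689801584567
0.19065919173644963
```

```bash
python3 -c "
from h import *
c=cal('s10');u=w2pix(c,[.6067,.0285,.14]);print(u);u=u.astype(int)
crop('pics/s10.png',(u[0]-60,u[1]-50,u[0]+60,u[1]+60),6,'pics/s10c.png')"
```

```text
[286.3358182  165.46869797]
```

View pics/s10c.png

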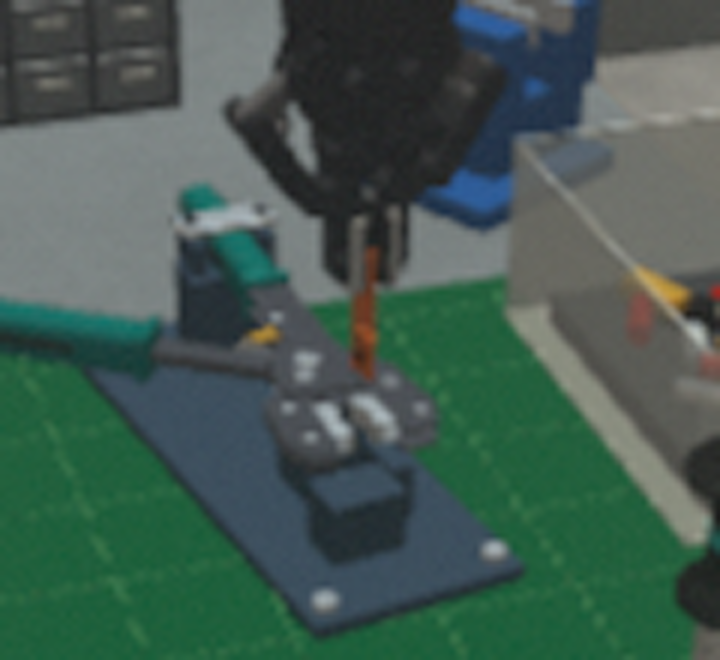

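```bash
python3 -c "
from h import *
# lug top in tool frame relative to TCP-known; compare world estimates
for tag,u,v in [('w3',391/3.5+180,274/3.5+150),('w4',286.5,242),('w5',363/3.5+180,378/3.5+180),('w6',365/3.5+180,382/3.5+180),('w7',373/3.5+180,390/3.5+180),('w8',373/3.5+180,390/3.5+180)]:
  c=cal(tag);print(tag,pix2w(c,u,v,.068).round(4),np.round(c['pose'][:3,3],4))
"
```

```text
w3 [ 0.564 -0.28   0.068] [ 0.5987 -0.1584  0.3816]
w4 [ 0.5642 -0.2796  0.068 ] [ 0.591  -0.2026  0.2495]
w5 [ 0.564  -0.2794  0.068 ] [ 0.5913 -0.2044  0.1967]
w6 [ 0.5639 -0.2796  0.068 ] [ 0.5912 -0.2029  0.1981]
w7 [ 0.5639 -0.2794  0.068 ] [ 0.5903 -0.2026  0.196 ]
w8 [ 0.5639 -0.2795  0.068 ] [ 0.5903 -0.2026  0.196 ]
```

```bash
python3 -c "
from h import *
s=manip.sense();print(s['tcp_pos'])
print(delta([.6044,.0330,.152],.176))"
```

```text
[0.6068737  0.02780005 0.16575758]
[ 0.0139 -0.0039  0.0344 -0.0124]
```

move_arm(deltas=[[0.005,-0.002,0,-0.005,10],[0.012,-0.004,0,-0.012,10],[0.014,-0.004,0.005,-0.012,10],[0.014,-0.004,0.015,-0.012,10],[0.014,-0.004,0.025,-0.012,10],[0.014,-0.004,0.034,-0.012,10],[0.014,-0.004,0.034,-0.012,10],[0.014,-0.004,0.034,-0.012,10]], force=20)

```text
t: 9.3
tcp_pos: [0.6037, 0.0344, 0.1514]
tool_rot: [0.642, 0.767, -0.0, -0.0]
force: [0.2, 0.2, -0.4]
finger_gap: 0.114
```

```bash
python3 -c "
from h import *
shot('wrist','w11');shot('wrist','w11')
s=manip.sense();print(s['tcp_pos'],psi(s['tool_rot']),s['force'],s['finger_gap'])
c,b,d=shot('wrist','w11')
crop(b,(200,100,375,330),3.4,'pics/w11c.png')
"
```

```text
[0.60408573 0.03441644 0.15183003] 0.17760075534584996 [ 0.05030171 -0.68577433 -0.05445352] 0.11322867405817603
```

View pics/w11c.png

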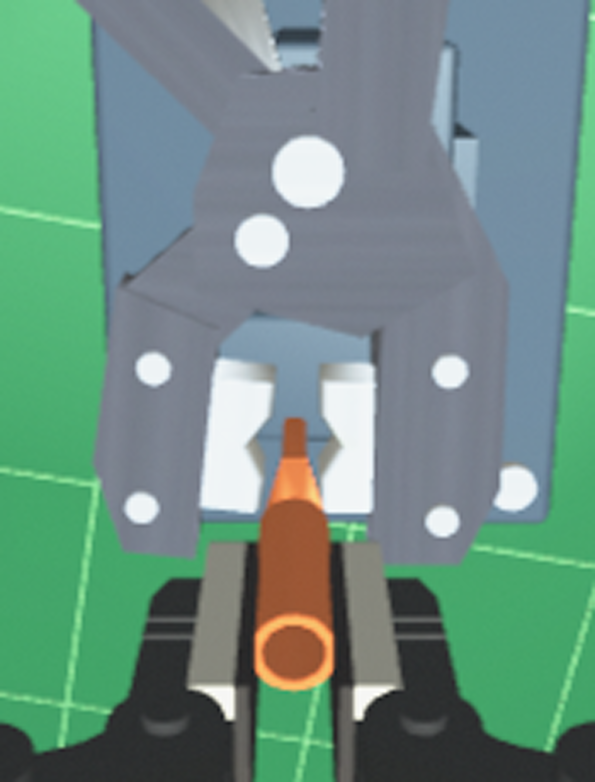

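```bash
python3 -c "
from h import *
c=cal('w11')
P=lambda x,y,z:pix2w(c,x/3.4+200,y/3.4+100,z)
a=.176;R=np.array([[np.cos(a),np.sin(a)],[-np.sin(a),np.cos(a)]])
piv=P(308,172,.086);print('piv',piv)
n=(P(248,443,.084)+P(342,443,.084))/2;print('nest',n,R@(n-piv)[:2])
n2=piv[:2]+R.T@[-.0023,-.052];print('nest2',n2)
b=P(294,421,.0935);b[:2]-=R.T@[0,.009];t=P(294,651,.1555);print('lug',b,t)
print('err crimper frame bottom',R@(n-b)[:2],'top',R@(n-t)[:2])
e=P(442,521,.086)-P(450,371,.086);print(np.arctan2(e[0],-e[1]))
e=P(141,508,.086)-P(153,369,.086);print(np.arctan2(e[0],-e[1]))
s=manip.sense();print(s['tcp_pos'],R@(n-s['tcp_pos'])[:2])
"
```

```text
piv [0.59770002 0.08459481 0.086     ]
nest [0.60455744 0.03405661 0.084     ] [-0.00209738 -0.05095817]
nest2 [0.60454037 0.03299539]
lug [0.60448368 0.03314503 0.0935    ] [0.60405414 0.03464595 0.1555    ]
err crimper frame bottom [0.00023223 0.00088458] top [ 0.00039233 -0.00066836]
0.1710035937947774
0.05777244057443832
[0.60415329 0.03439998 0.15196311] [ 0.00033778 -0.00040883]
```

move_arm(deltas=[[-0.001,0.001,0.005,0,10],[-0.001,0.001,0.015,0,10],[-0.001,0.001,0.03,0,10],[-0.001,0.001,0.05,0,10],[-0.001,0.001,0.07,0,10],[-0.001,0.001,0.09,0,10],[-0.001,0.001,0.105,0,10],[-0.001,0.001,0.11,0,10]], force=20)

```text
t: 10.12
tcp_pos: [0.6035, 0.0342, 0.1062]
tool_rot: [0.642, 0.767, -0.001, -0.001]
force: [0.7, 0.2, 0.0]
finger_gap: 0.115
```

```bash
python3 -c "
from h import *
shot('wrist','w12')
s=manip.sense();print(s['tcp_pos'],psi(s['tool_rot']),s['force'],s['finger_gap'])
c,b,d=shot('wrist','w12')
crop(b,(200,100,375,330),3.4,'pics/w12c.png')
"
```

```text
[0.60366431 0.03414941 0.10635842] 0.17746126623084457 [-0.46595914  0.41718061 -0.90801229] 0.11203070004752136
```

View pics/w12c.png

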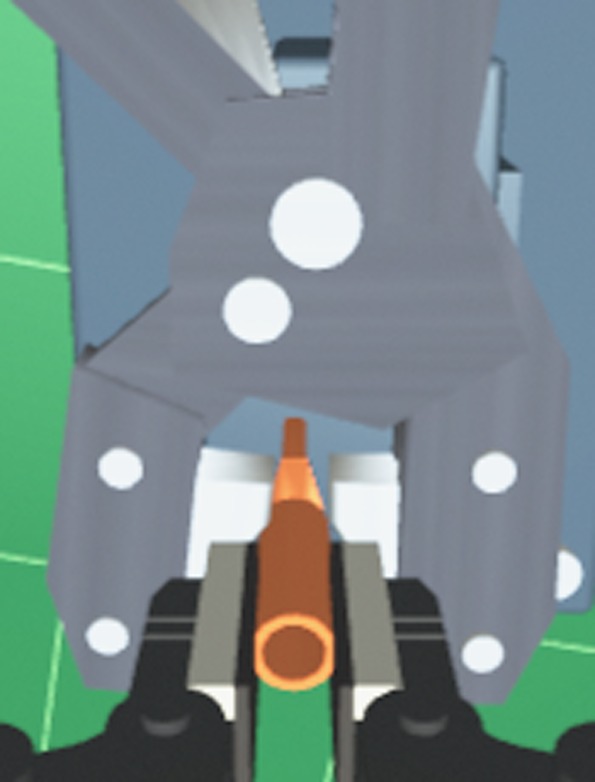

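```bash
python3 -c "
from h import *
c=cal('w12')
P=lambda x,y,z:pix2w(c,x/3.4+200,y/3.4+100,z)
a=.176;R=np.array([[np.cos(a),np.sin(a)],[-np.sin(a),np.cos(a)]])
piv=P(316,224,.086);print('piv',piv)
for n,x,y,z in [('L1',272,485,.084),('R1',331,485,.084),('rpin1',494,472,.086),('rpin2',483,654,.086),('pin',257,311,.086)]:
  print(n,P(x,y,z).round(4),(R@(P(x,y,z)-piv)[:2]).round(4))
t=P(294,651,.110);print('lugtop',t,R@(t-piv)[:2])
c=cal('w11')
piv=P(308,172,.086)
for n,x,y,z in [('L1',273,380,.084),('R1',322,380,.084),('rpin1',450,371,.086),('rpin2',442,521,.086),('pin',262,241,.086)]:
  print(n,P(x,y,z).round(4),(R@(P(x,y,z)-piv)[:2]).round(4))
"
```

```text
piv [0.597585   0.08465085 0.086     ]
L1 [0.5984 0.0451 0.084 ] [-0.0061 -0.0391]
R1 [0.6069 0.0466 0.084 ] [ 0.0026 -0.0391]
rpin1 [0.6294 0.0537 0.086 ] [ 0.0259 -0.0361]
rpin2 [0.6348 0.024  0.086 ] [ 0.026  -0.0663]
pin [0.5918 0.0713 0.086 ] [-0.008  -0.0121]
lugtop [0.60362897 0.03438432 0.11      ] [-0.00285071 -0.05054826]
L1 [0.5984 0.0456 0.084 ] [-0.0062 -0.0385]
R1 [0.6072 0.0472 0.084 ] [ 0.0028 -0.0385]
rpin1 [0.6296 0.0537 0.086 ] [ 0.026 -0.036]
rpin2 [0.6347 0.0241 0.086 ] [ 0.0258 -0.0661]
pin [0.592  0.0713 0.086 ] [-0.008 -0.012]
```

move_arm(deltas=[[-0.001,0.001,0,0,10],[-0.002,0.002,0,0,10],[-0.002,0.002,0,0,10],[-0.002,0.002,0.003,0,10],[-0.002,0.002,0.006,0,10],[-0.002,0.002,0.0085,0,10],[-0.002,0.002,0.0105,0,10],[-0.002,0.002,0.0105,0,10]], force=20)

```text
t: 10.88
tcp_pos: [0.6052, 0.0335, 0.1035]
tool_rot: [0.642, 0.767, -0.0, -0.0]
force: [-0.2, 0.5, -0.4]
finger_gap: 0.114
```

```bash
python3 -c "
from h import *
F=[]
for i in range(4):
  c,b,d=shot('wrist','w13'); s=manip.sense();F.append(s['force'])
print(s['tcp_pos'],psi(s['tool_rot']),np.mean(F,0),s['finger_gap'])
crop(b,(200,100,375,330),3.4,'pics/w13c.png')
"
```

```text
[0.60543896 0.03345518 0.10371408] 0.17750413469065407 [ 0.15322323 -0.00278857 -0.30834473] 0.11689939730257104
```

View pics/w13c.png

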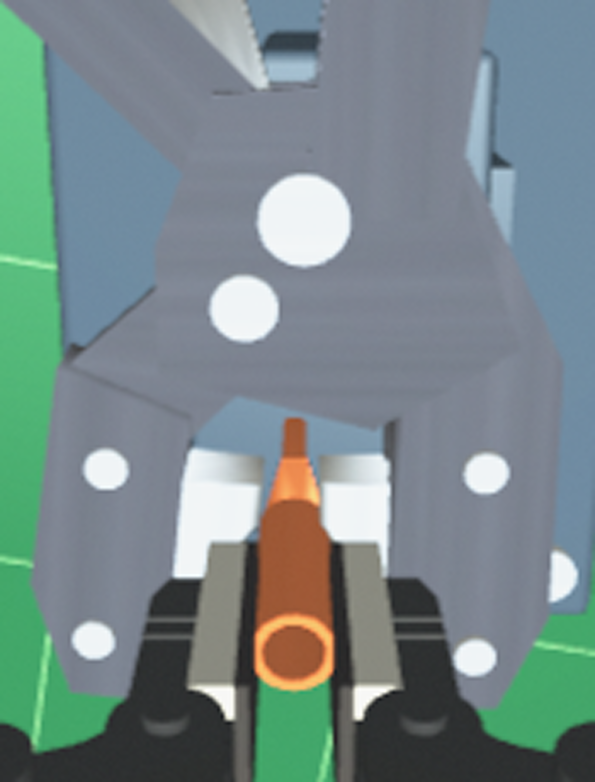

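move_arm(deltas=[[0,-0.001,0.001,0,10],[0,-0.001,0.002,0,10],[0,-0.001,0.003,0,10],[0,-0.001,0.004,0,10],[0,-0.001,0.004,0,10],[0,-0.001,0.004,0,10],[0,-0.001,0.004,0,10],[0,-0.001,0.004,0,10]], force=20)

```text
t: 11.75
tcp_pos: [0.6051, 0.0333, 0.1023]
tool_rot: [0.642, 0.767, 0.0, 0.0]
force: [-0.3, -0.2, 2.3]
finger_gap: 0.112
```

```bash
python3 -c "
from h import *
F=[]
for i in range(4):
  c,b,d=shot('wrist','w14'); s=manip.sense();F.append(s['force'])
print(s['tcp_pos'],psi(s['tool_rot']),np.mean(F,0),s['finger_gap'])
crop(b,(200,100,375,330),3.4,'pics/w14c.png')
"
```

```text
[0.60513105 0.03333406 0.10230283] 0.1775212187274182 [-0.22484906 -0.00669626  2.55863179] 0.11505386383024215
```

View pics/w14c.png

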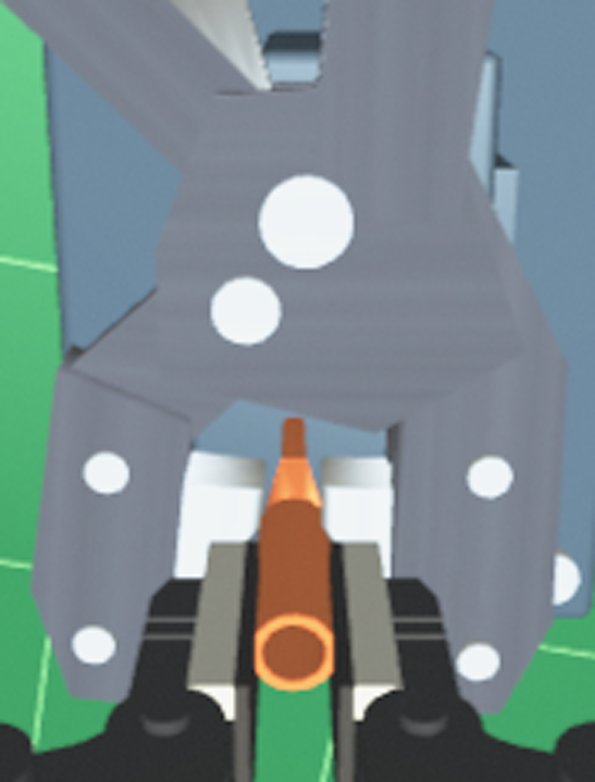

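move_arm(deltas=[[0,0,0,0,10.5],[0,0,0,0,11],[0,0,0,0,11.5],[0,0,0,0,12],[0,0,0,0,12.5],[0,0,0,0,13],[0,0,0,0,14],[0,0,0,0,15]], force=20)

```text
t: 12.62
tcp_pos: [0.6047, 0.0334, 0.1016]
tool_rot: [0.642, 0.767, -0.0, -0.0]
force: [0.2, -0.6, 0.5]
finger_gap: 0.148
```

```bash
python3 -c "
from h import *
F=[]
for i in range(2):
  c,b,d=shot('wrist','w15'); s=manip.sense();F.append(s['force'])
print(s['tcp_pos'],psi(s['tool_rot']),np.mean(F,0),s['finger_gap'])
crop(b,(200,100,375,330),3.4,'pics/w15c.png')
"
```

```text
[0.60474664 0.03341368 0.10172349] 0.17751773852932462 [0.66651286 0.50243293 0.1919535 ] 0.14446691626362512
```

View pics/w15c.png

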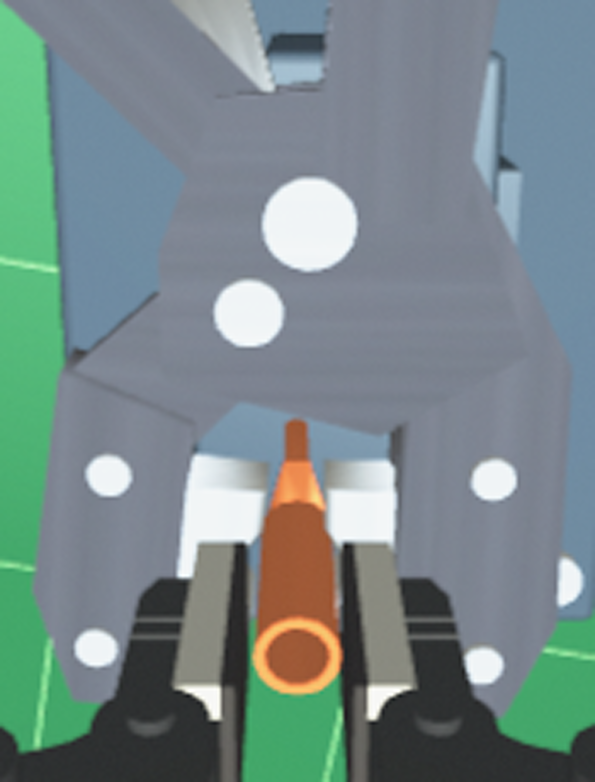

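move_arm(deltas=[[0,0,0,0,17],[0,0,0,0,20],[0,0,0,0,24],[0,0,0,0,28],[0,0,-0.01,0,30],[0,0,-0.04,0,30],[0,0,-0.09,0,30],[0,0,-0.14,0,30]])

```text
t: 13.38
tcp_pos: [0.6047, 0.0334, 0.159]
tool_rot: [0.642, 0.767, -0.0, -0.0]
force: [-0.1, -0.4, 0.1]
finger_gap: 0.298
```

move_arm(deltas=[[0,0,-0.05,0,30],[0.01,0,-0.1,0,30],[0.03,0,-0.12,0,40],[0.05,0,-0.12,0,60],[0.08,0,-0.12,0,100],[0.1,0,-0.12,0,100],[0.1,0,-0.12,0,100],[0.1,0,-0.12,0,100]])

```text
t: 14.05
tcp_pos: [0.597, 0.0737, 0.2048]
tool_rot: [0.641, 0.768, -0.001, -0.001]
force: [-0.4, 0.7, 0.9]
finger_gap: 0.994
```

```bash
python3 -c "
from h import *
shot('wrist','w16')
s=manip.sense();print(s['tcp_pos'],psi(s['tool_rot']),s['force'],s['finger_gap'])
c,b,d=shot('wrist','w16')
shot('side','s16')
crop(b,(230,60,390,260),3,'pics/w16c.png')
crop('pics/s16.png',(200,120,320,220),6,'pics/s16c.png')
"
```

```text
[0.59736487 0.07316868 0.20500441] 0.1785657603683399 [ 0.5134346   0.3579099  -0.70866476] 1.0029554069210584
```

View pics/w16.png

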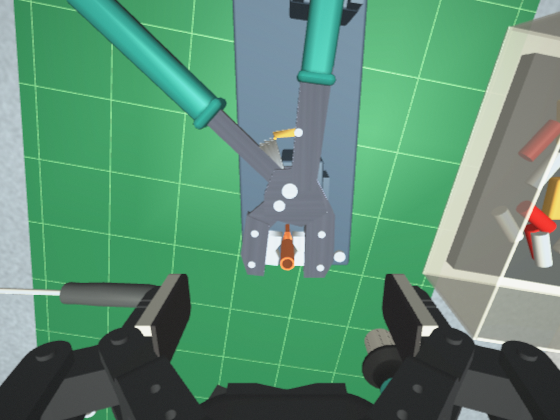

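View pics/w16c.png

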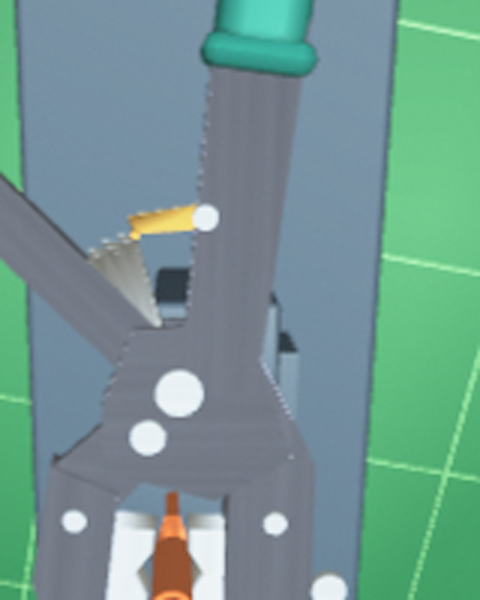

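View pics/s16c.png

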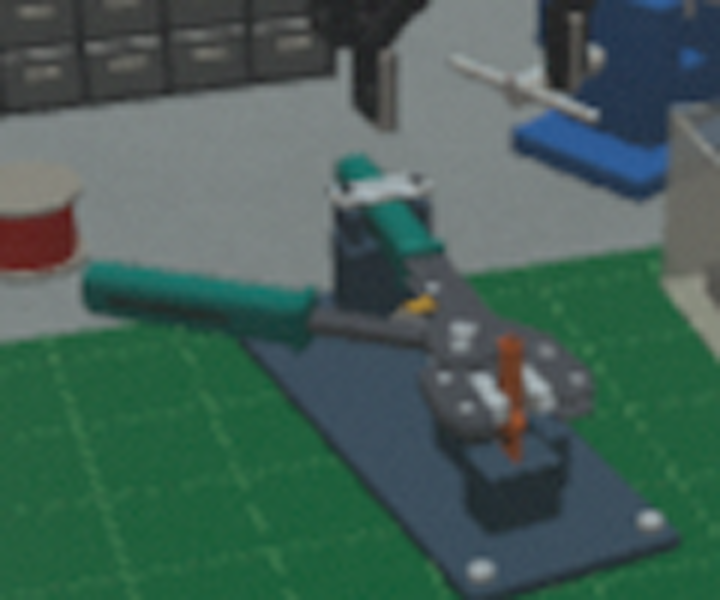

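```bash
python3 -c "
from h import *
c=cal('w16')
t=pix2w(c,287.5,263,.106);print(t)
g=np.array([.5977,.0847])+.148*np.array([np.cos(2.546),np.sin(2.546)]);print(g)
for p in [(208,112),(76,-8)]:
  w=pix2w(c,*p,.091)-np.array([.5977,.0847,0]);print(w,np.arctan2(w[1],w[0]))
s=manip.sense();print(s['tcp_pos']);print(delta([g[0],g[1],.15],.975))"
```

```text
[0.60534666 0.03388885 0.106     ]
[0.47518321 0.16772792]
[-0.06673553  0.04751241  0.091     ] 2.522891010833796
[-0.1563626   0.10539222  0.091     ] 2.548513447196577
[0.59777684 0.07255266 0.20536148]
[ 0.2883 -0.2597  0.1384 -1.5951]
```

move_arm(deltas=[[0.02,-0.02,0,-0.08,100],[0.06,-0.055,0,-0.2,100],[0.1,-0.09,0,-0.34,90],[0.15,-0.135,0,-0.5,80],[0.2,-0.18,0,-0.65,70],[0.245,-0.22,0,-0.8,60],[0.275,-0.25,0,-0.93,60],[0.288,-0.26,0,-1.0,60]])

```text
t: 14.87
tcp_pos: [0.4724, 0.1685, 0.2058]
tool_rot: [0.43, 0.903, -0.001, -0.001]
force: [-0.4, 0.0, -0.6]
finger_gap: 0.599
```

```bash
python3 -c "
from h import *
s=manip.sense();print(s['tcp_pos'],psi(s['tool_rot']));print(delta([.4752,.1677,.15],.975))"
```

```text
[0.47239905 0.16849423 0.20576112] 0.6811381438393448
[-0.006   0.0042  0.1394 -0.5877]
```

move_arm(deltas=[[-0.002,0.002,0.01,-0.1,60],[-0.004,0.004,0.03,-0.25,60],[-0.006,0.004,0.06,-0.4,60],[-0.006,0.004,0.09,-0.52,60],[-0.006,0.004,0.12,-0.585,60],[-0.006,0.004,0.14,-0.585,60],[-0.006,0.004,0.14,-0.585,60],[-0.006,0.004,0.14,-0.585,60]])

```text
t: 15.53
tcp_pos: [0.478, 0.1666, 0.1498]
tool_rot: [0.296, 0.955, -0.0, -0.0]
force: [0.4, -0.7, -0.5]
finger_gap: 0.602
```

```bash
python3 -c "
from h import *
shot('wrist','w17')
s=manip.sense();print(s['tcp_pos'],psi(s['tool_rot']),s['finger_gap']);shot('wrist','w17');print(w2pix(cal('w17'),[.5977,.0847,.086]))"
```

```text
[0.47835548 0.16672963 0.15023844] 0.9690363588126945 0.6030616891806546
[286.45437808 407.35529949]
```

View pics/w17.png

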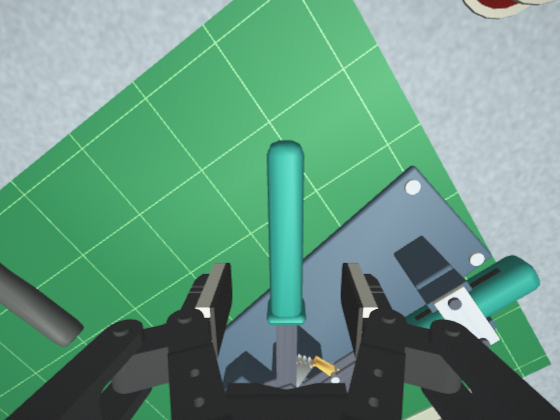

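move_arm(deltas=[[0,0,0.015,0,60],[0,0,0.045,0,60],[0,0,0.08,0,60],[0,0,0.115,0,60],[0,0,0.15,0,60],[0,0,0.18,0,60],[0,0,0.197,0,60],[0,0,0.2,0,60]])

```text
t: 16.3
tcp_pos: [0.4775, 0.1668, 0.0691]
tool_rot: [0.296, 0.955, -0.0, -0.001]
force: [-0.1, -0.2, 0.5]
finger_gap: 0.601
```

```bash
python3 -c "
from h import *
shot('wrist','w18')
s=manip.sense();print(s['tcp_pos'],psi(s['tool_rot']),s['finger_gap'],s['force']);shot('wrist','w18')"
```

```text
[0.47779781 0.16684881 0.06957523] 0.9698701635513768 0.5995712783094826 [ 0.18208308 -0.33996802 -0.57622915]
```

View pics/w18.png

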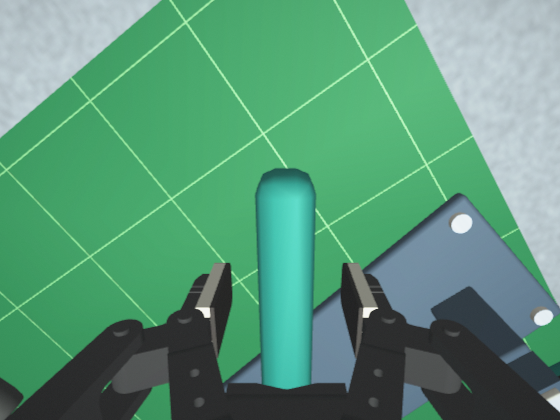

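move_arm(deltas=[[0,0,0,0,50],[0,0,0,0,42],[0,0,0,0,36],[0,0,0,0,32],[0,0,0,0,29],[0,0,0,0,26],[0,0,0,0,23],[0,0,0,0,20]], force=30)

```text
t: 17.07
tcp_pos: [0.4779, 0.1668, 0.0704]
tool_rot: [0.296, 0.955, -0.0, 0.0]
force: [-0.5, -0.4, 3.7]
finger_gap: 0.254
```

```bash
python3 -c "
from h import *
F=[]
for i in range(4):
  shot('wrist','w19'); s=manip.sense();F.append(s['force'])
print(s['tcp_pos'],psi(s['tool_rot']),s['finger_gap'],np.mean(F,0))"
```

```text
[0.47801057 0.1668388  0.07033996] 0.9700902941011346 0.253811921185304 [-0.64431807 -1.0129562   4.51905898]
```

View pics/w19.png

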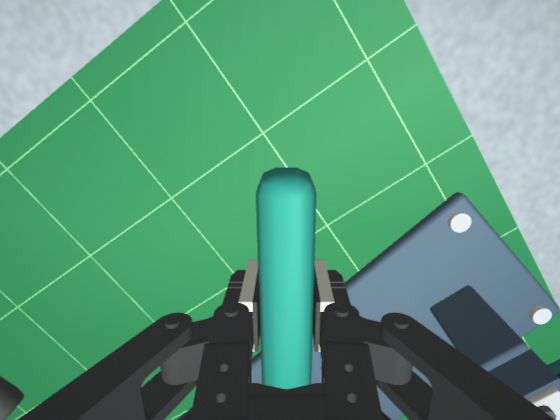

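```bash
cat >> h.py <<'E'
def lev(n=3):
    F=[];Pp=[];A=[]
    for i in range(n):
        manip.snapshot('wrist'); s=manip.sense();F.append(s['force']);Pp.append(s['tcp_pos']);A.append(psi(s['tool_rot']))
    F=np.mean(F,0);p=np.mean(Pp,0);a=np.mean(A)
    d=p[:2]-np.array([.5977,.0847]);th=np.arctan2(d[1],d[0])
    t=np.array([np.cos(a),np.sin(a)])
    print('t',round(s['t'],2),'th_pos',round(2.540-th,4),'th_psi',round(.970-a,4),'r',round(np.hypot(*d),4),'z',round(p[2],4),'Ftan',round(F[:2]@t,2),'Frad',round(F[:2]@[-t[1],t[0]],2),'Fz',round(F[2],2),'gap',round(s['finger_gap'],3))
E
python3 -c "
from h import *
lev()
for D in (.05,.03,.025): print(D,.3625*(np.cos(D)-1),.3625*np.sin(D),D/.5)"
```

```text
t 17.42 th_pos -0.0001 th_psi -0.0 r 0.1452 z 0.0703 Ftan -1.75 Frad 0.11 Fz 5.22 gap 0.251
0.05 -0.0004530306068247225 0.018117448860620895 0.1
0.03 -0.00016311276599201562 0.010873368823404677 0.06
0.025 -0.00011327535005779821 0.00906155601908322 0.05
```

move_arm(deltas=[[0,0.002,0,0.01,20],[0,0.005,0,0.03,20],[0,0.009,0,0.05,20],[-0.0002,0.0125,0,0.07,20],[-0.0003,0.0155,0,0.085,20],[-0.0004,0.018,0,0.1,20],[-0.0004,0.018,0,0.1,20],[-0.0004,0.018,0,0.1,20]])

```text
t: 18.08
tcp_pos: [0.4821, 0.1725, 0.0703]
tool_rot: [0.319, 0.948, -0.0, 0.0]
force: [-1.4, -2.5, 5.3]
finger_gap: 0.253
```

```bash
python3 -c "
from h import *
lev()"
```

```text
t 18.23 th_pos 0.048 th_psi 0.0493 r 0.1452 z 0.0703 Ftan -2.7 Frad 0.16 Fz 5.94 gap 0.256
```

move_arm(deltas=[[0,0.002,0,0.01,20],[0,0.004,0,0.02,20],[0,0.006,0,0.03,20],[-0.0001,0.008,0,0.045,20],[-0.0001,0.01,0,0.055,20],[-0.0002,0.011,0,0.06,20],[-0.0002,0.011,0,0.06,20],[-0.0002,0.011,0,0.06,20]])

```text
t: 18.9
tcp_pos: [0.4846, 0.1757, 0.0703]
tool_rot: [0.333, 0.943, -0.001, -0.0]
force: [-2.1, -3.8, 9.6]
finger_gap: 0.251
```

```bash
python3 -c "
from h import *
lev()"
```

```text
t 19.05 th_pos 0.0757 th_psi 0.0786 r 0.1452 z 0.0703 Ftan -3.33 Frad -1.1 Fz 8.93 gap 0.256
```

move_arm(deltas=[[0,0.001,0,0.005,20],[0,0.002,0,0.01,20],[0,0.003,0,0.015,20],[0,0.004,0,0.02,20],[0,0.0045,0,0.025,20],[0,0.0054,0,0.03,20],[0,0.0054,0,0.03,20],[0,0.0054,0,0.03,20]])

```text
t: 19.72
tcp_pos: [0.4867, 0.1782, 0.0703]
tool_rot: [0.341, 0.94, 0.0, 0.0]
force: [-0.5, 1.2, 5.4]
finger_gap: 0.251
```

```bash
python3 -c "
from h import *
lev()"
```

```text
t 19.87 th_pos 0.0982 th_psi 0.0961 r 0.1452 z 0.0703 Ftan 0.39 Frad 0.25 Fz 5.59 gap 0.251
```

move_arm(deltas=[[0,0.002,0,0.01,20],[0,0.005,0,0.03,20],[0,0.009,0,0.05,20],[-0.0002,0.0125,0,0.07,20],[-0.0003,0.0155,0,0.085,20],[-0.0004,0.018,0,0.1,20],[-0.0004,0.018,0,0.1,20],[-0.0004,0.018,0,0.1,20]])

```text
t: 20.53
tcp_pos: [0.4907, 0.1829, 0.0703]
tool_rot: [0.364, 0.932, -0.001, -0.0]
force: [-2.6, -3.5, 6.3]
finger_gap: 0.252
```

```bash
python3 -c "
from h import *
lev()"
```

```text
t 20.68 th_pos 0.1405 th_psi 0.1432 r 0.1452 z 0.0703 Ftan -2.84 Frad -0.43 Fz 6.32 gap 0.255
```

move_arm(deltas=[[0,0.002,0,0.01,20],[0,0.004,0,0.02,20],[0,0.006,0,0.03,20],[-0.0001,0.008,0,0.045,20],[-0.0001,0.01,0,0.055,20],[-0.0002,0.011,0,0.06,20],[-0.0002,0.011,0,0.06,20],[-0.0002,0.011,0,0.06,20]])

```text
t: 21.35
tcp_pos: [0.4935, 0.1858, 0.0703]
tool_rot: [0.377, 0.926, -0.001, -0.0]
force: [-2.3, -3.3, 6.8]
finger_gap: 0.249
```

```bash
python3 -c "
from h import *
lev()"
```

```text
t 21.5 th_pos 0.1682 th_psi 0.1725 r 0.1452 z 0.0703 Ftan -3.76 Frad -0.5 Fz 7.47 gap 0.25
```

move_arm(deltas=[[0,0.001,0,0.005,20],[0,0.002,0,0.01,20],[0,0.003,0,0.015,20],[0,0.004,0,0.02,20],[0,0.0045,0,0.025,20],[0,0.0054,0,0.03,20],[0,0.0054,0,0.03,20],[0,0.0054,0,0.03,20]])

```text
t: 22.17
tcp_pos: [0.4946, 0.187, 0.0703]
tool_rot: [0.384, 0.924, -0.001, -0.0]
force: [-2.0, -4.7, 7.7]
finger_gap: 0.251
```

```bash
python3 -c "
from h import *
lev()"
```

```text
t 22.32 th_pos 0.1799 th_psi 0.1864 r 0.1452 z 0.0703 Ftan -5.23 Frad -1.37 Fz 7.92 gap 0.256
```

move_arm(deltas=[[0,0.001,0,0.005,20],[0,0.002,0,0.01,20],[0,0.003,0,0.015,20],[0,0.004,0,0.02,20],[0,0.0045,0,0.025,20],[0,0.0054,0,0.03,20],[0,0.0054,0,0.03,20],[0,0.0054,0,0.03,20]])

```text
t: 22.98
tcp_pos: [0.4973, 0.1896, 0.0704]
tool_rot: [0.392, 0.92, 0.0, 0.0]
force: [-0.8, 0.1, 4.6]
finger_gap: 0.252
```

```bash
python3 -c "
from h import *
lev()"
```

```text
t 23.13 th_pos 0.2057 th_psi 0.2053 r 0.1452 z 0.0704 Ftan -0.68 Frad 0.14 Fz 6.24 gap 0.252
```

move_arm(deltas=[[0,0.002,0,0.01,20],[0,0.005,0,0.03,20],[0,0.009,0,0.05,20],[-0.0002,0.0125,0,0.07,20],[-0.0003,0.0155,0,0.085,20],[-0.0004,0.018,0,0.1,20],[-0.0004,0.018,0,0.1,20],[-0.0004,0.018,0,0.1,20]])

```text
t: 23.8
tcp_pos: [0.502, 0.1939, 0.0703]
tool_rot: [0.414, 0.91, -0.001, -0.0]
force: [-2.1, -1.9, 5.7]
finger_gap: 0.257
```

```bash
python3 -c "
from h import *
lev()"
```

```text
t 23.95 th_pos 0.2492 th_psi 0.253 r 0.1452 z 0.0703 Ftan -2.68 Frad -0.95 Fz 6.02 gap 0.257
```

move_arm(deltas=[[0,0.001,0,0.005,20],[0,0.002,0,0.01,20],[0,0.003,0,0.015,20],[0,0.004,0,0.02,20],[0,0.0055,0,0.03,20],[-0.0001,0.0072,0,0.04,20],[-0.0001,0.0072,0,0.04,20],[-0.0001,0.0072,0,0.04,20]])

```text
t: 24.62
tcp_pos: [0.5041, 0.1957, 0.0703]
tool_rot: [0.423, 0.906, -0.001, -0.0]
force: [-1.9, -3.6, 9.0]
finger_gap: 0.252
```

```bash
python3 -c "
from h import *
lev()"
```

```text
t 24.77 th_pos 0.2683 th_psi 0.2727 r 0.1452 z 0.0703 Ftan -3.27 Frad -0.48 Fz 4.7 gap 0.254
```

move_arm(deltas=[[0,0.001,0,0.005,20],[0,0.002,0,0.01,20],[0,0.003,0,0.015,20],[0,0.004,0,0.02,20],[0,0.0045,0,0.025,20],[0,0.0054,0,0.03,20],[0,0.0054,0,0.03,20],[0,0.0054,0,0.03,20]])

```text
t: 25.43
tcp_pos: [0.5057, 0.197, 0.0703]
tool_rot: [0.43, 0.903, -0.001, -0.0]
force: [-1.8, -3.7, 6.0]
finger_gap: 0.248
```

```bash
python3 -c "
from h import *
lev()"
```

```text
t 25.58 th_pos 0.2831 th_psi 0.2876 r 0.1452 z 0.0703 Ftan -3.23 Frad -1.07 Fz 3.99 gap 0.25
```

Still before click 3 (commanded 0.29).

move_arm(deltas=[[0,0.001,0,0.005,20],[0,0.002,0,0.01,20],[0,0.003,0,0.015,20],[0,0.004,0,0.02,20],[0,0.0045,0,0.025,20],[0,0.0054,0,0.03,20],[0,0.0054,0,0.03,20],[0,0.0054,0,0.03,20]])

```text
t: 26.25
tcp_pos: [0.5081, 0.1991, 0.0703]
tool_rot: [0.438, 0.899, 0.0, 0.0]
force: [-0.2, -0.7, 6.2]
finger_gap: 0.255
```

```bash
python3 -c "
from h import *
lev()"
```

```text
t 26.4 th_pos 0.3049 th_psi 0.3051 r 0.1453 z 0.0703 Ftan -0.76 Frad 0.03 Fz 5.71 gap 0.256
```

move_arm(deltas=[[0,0.002,0,0.01,20],[0,0.005,0,0.03,20],[0,0.009,0,0.05,20],[-0.0002,0.0125,0,0.07,20],[-0.0003,0.0155,0,0.085,20],[-0.0004,0.018,0,0.1,20],[-0.0004,0.018,0,0.1,20],[-0.0004,0.018,0,0.1,20]])

```text
t: 27.07
tcp_pos: [0.5134, 0.2029, 0.0703]
tool_rot: [0.459, 0.888, -0.001, -0.0]
force: [-1.9, -2.0, 6.8]
finger_gap: 0.255
```

```bash
python3 -c "
from h import *
lev()
shot('side','s20');crop('pics/s20.png',(200,120,320,220),6,'pics/s20c.png')"
```

```text
t 27.22 th_pos 0.3495 th_psi 0.3533 r 0.1452 z 0.0703 Ftan -2.41 Frad -0.83 Fz 7.25 gap 0.254
```

View pics/s20c.png

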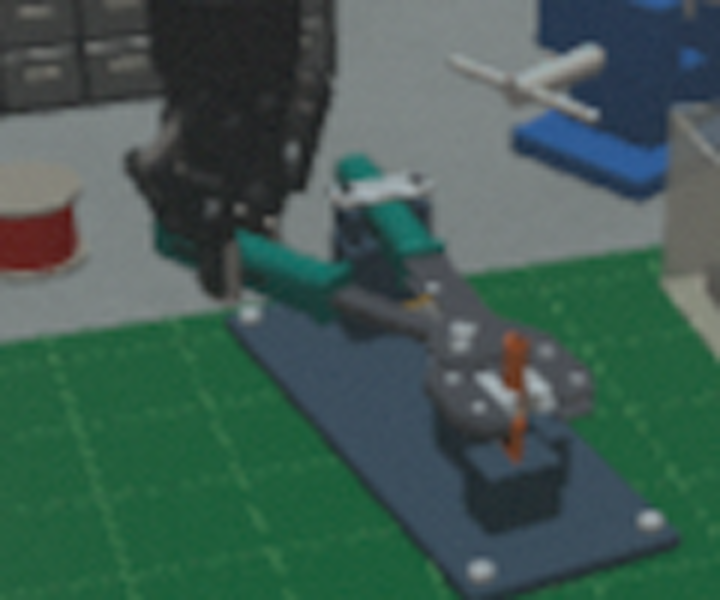

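Lug still upright between the dies. On to click 4.

move_arm(deltas=[[0,0.001,0,0.005,20],[0,0.002,0,0.01,20],[0,0.003,0,0.015,20],[0,0.004,0,0.02,20],[0,0.0055,0,0.03,20],[-0.0001,0.0072,0,0.04,20],[-0.0001,0.0072,0,0.04,20],[-0.0001,0.0072,0,0.04,20]])

```text
t: 27.93
tcp_pos: [0.5152, 0.2042, 0.0703]
tool_rot: [0.467, 0.884, -0.001, -0.0]
force: [-2.5, -4.2, 8.0]
finger_gap: 0.253
```

```bash
python3 -c "
from h import *
lev()"
```

```text
t 28.08 th_pos 0.3647 th_psi 0.3718 r 0.1452 z 0.0703 Ftan -3.78 Frad -1.36 Fz 7.45 gap 0.257
```

move_arm(deltas=[[0,0.001,0,0.005,20],[0,0.002,0,0.01,20],[0,0.003,0,0.015,20],[0,0.004,0,0.02,20],[0,0.0045,0,0.025,20],[0,0.0054,0,0.03,20],[0,0.0054,0,0.03,20],[0,0.0054,0,0.03,20]])

```text
t: 28.75
tcp_pos: [0.5165, 0.2051, 0.0703]
tool_rot: [0.474, 0.881, -0.002, -0.001]
force: [-3.3, -4.2, 7.8]
finger_gap: 0.252
```

```bash
python3 -c "
from h import *
lev()"
```

```text
t 28.9 th_pos 0.376 th_psi 0.3858 r 0.1452 z 0.0703 Ftan -5.55 Frad -1.2 Fz 7.81 gap 0.251
```

move_arm(deltas=[[0,0.001,0,0.005,20],[0,0.002,0,0.01,20],[0,0.003,0,0.015,20],[0,0.004,0,0.02,20],[0,0.0045,0,0.025,20],[0,0.0054,0,0.03,20],[0,0.0054,0,0.03,20],[0,0.0054,0,0.03,20]])

```text
t: 29.57
tcp_pos: [0.5198, 0.2073, 0.0703]
tool_rot: [0.482, 0.876, -0.0, 0.0]
force: [-1.2, -0.9, 6.6]
finger_gap: 0.251
```

```bash
python3 -c "
from h import *
lev()"
```

```text
t 29.72 th_pos 0.4033 th_psi 0.4048 r 0.1453 z 0.0703 Ftan -1.51 Frad -0.73 Fz 5.48 gap 0.251
```

move_arm(deltas=[[0,0.001,0,0.005,20],[0,0.002,0,0.01,20],[0,0.003,0,0.015,20],[0,0.004,0,0.02,20],[0,0.0055,0,0.03,20],[-0.0001,0.0072,0,0.04,20],[-0.0001,0.0072,0,0.04,20],[-0.0001,0.0072,0,0.04,20]])

```text
t: 30.38
tcp_pos: [0.5218, 0.2086, 0.0703]
tool_rot: [0.49, 0.872, -0.001, -0.0]
force: [-1.8, -2.4, 7.3]
finger_gap: 0.254
```

```bash
python3 -c "
from h import *
lev()
s=manip.sense();c,b,d=shot('wrist','w21')
shot('side','s21');crop('pics/s21.png',(200,120,320,220),6,'pics/s21c.png')
shot('top','t21');crop('pics/t21.png',(150,155,290,255),5,'pics/t21c.png')"
```

```text
t 30.53 th_pos 0.4193 th_psi 0.4235 r 0.1453 z 0.0703 Ftan -2.44 Frad -0.74 Fz 6.98 gap 0.254
```

View pics/w21.png

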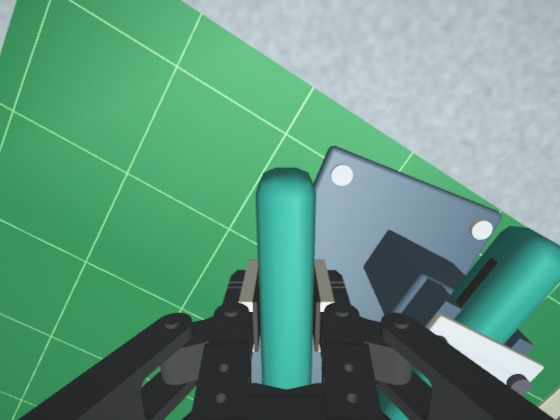

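View pics/s21c.png

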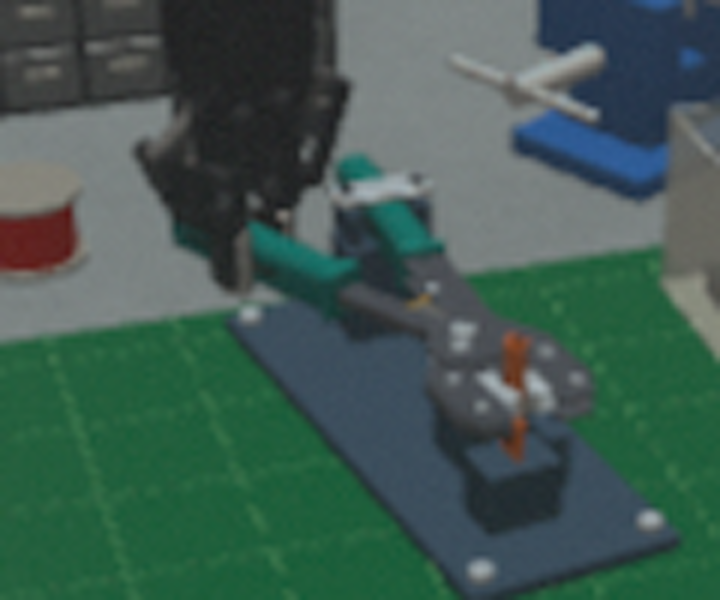

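View pics/t21c.png

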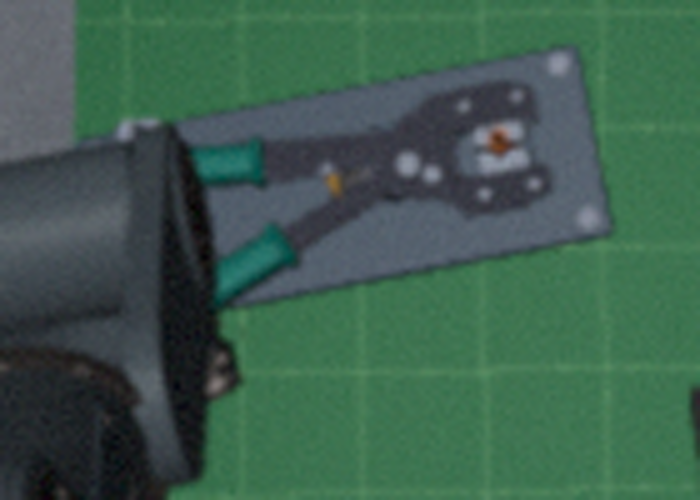

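move_arm(deltas=[[0,0.001,0,0.005,20],[0,0.002,0,0.01,20],[0,0.003,0,0.015,20],[0,0.0036,0,0.02,20],[0,0.0036,0,0.02,20],[0,0.0036,0,0.02,20],[0,0.0036,0,0.02,20],[0,0.0036,0,0.02,20]])

```text
t: 31.35
tcp_pos: [0.5227, 0.2091, 0.0703]
tool_rot: [0.494, 0.869, -0.001, -0.0]
force: [-2.2, -2.6, 7.6]
finger_gap: 0.251
```

move_arm(deltas=[[0,0,0,0,20],[0,0,0,0,20],[0,0,0,0,20],[0,0,0,0,20],[0,0,0,0,20],[0,0,0,0,20],[0,0,0,0,20],[0,0,0,0,20]])

```text
t: 32.02
tcp_pos: [0.5227, 0.2091, 0.0703]
tool_rot: [0.494, 0.869, -0.001, -0.0]
force: [-3.5, -2.6, 6.7]
finger_gap: 0.252
```

```bash
python3 -c "
from h import *
lev(6)
shot('top','t22');crop('pics/t22.png',(220,170,270,205),14,'pics/t22c.png')
shot('side','s22');crop('pics/s22.png',(260,165,310,205),14,'pics/s22c.png')"
```

```text
t 32.32 th_pos 0.4268 th_psi 0.4327 r 0.1453 z 0.0703 Ftan -3.25 Frad -0.69 Fz 7.08 gap 0.252
```

View pics/t22c.png

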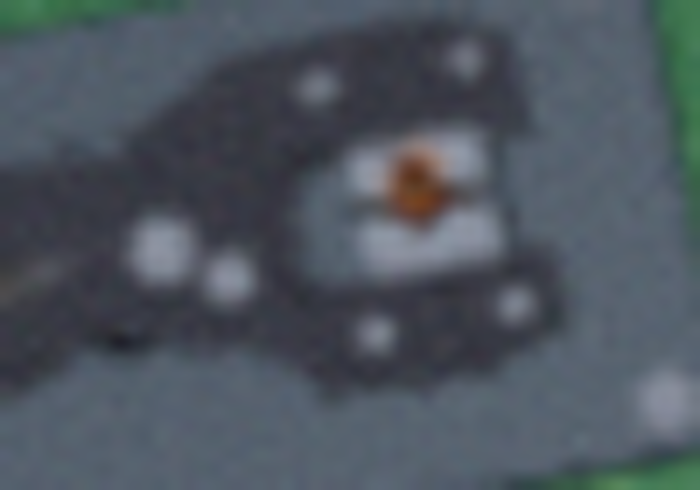

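View pics/s22c.png

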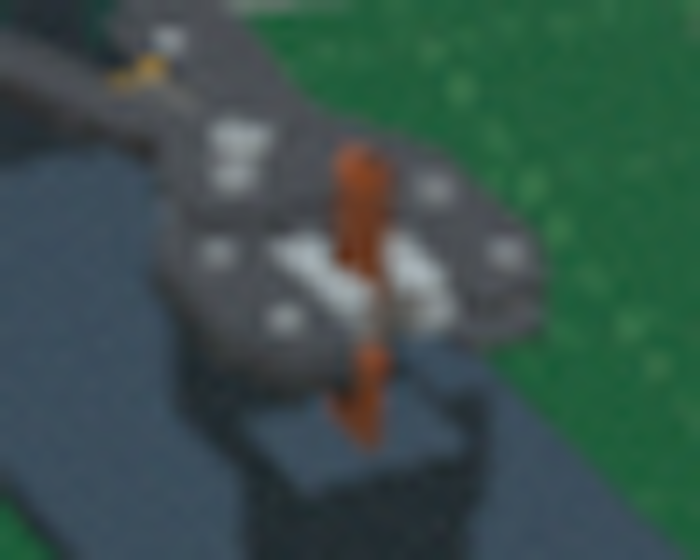

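```bash
python3 -c "
from h import *
print(manip.sign_off());"
```

```text
the job is handed in; nothing more can be done
None
```

I took the copper lug from the rack's middle slot with a light grip and stood it on the locator post between the open dies. I let go, gripped the lever by its handle and closed it through four clicks. I handed the job in at about 32 s of robot time, still holding the lever; the hand-in gave no verdict.

- **Seating:** touchdown showed as about 2.5 N upward at the expected height. After release, the pictures showed the lug upright, about 1 mm from the nest position I measured.
- **Clicks:** I felt each one as a drop in the push. Clicks 2 and 4 dropped about 4 to 4.5 N, click 1 about 3.7 N and click 3 only about 2.5 N. Clicks 2, 3 and 4 also showed the lever jumping 0.022 to 0.027 rad ahead.
- **Lever at the end:** it read about 0.43 rad from the tool position and was still, with about 3 N pushing back on the fingers. My lever zero may be off by about 0.015 rad, because the clicks came slightly before the stated angles. That still leaves it inside the 0.40 to 0.495 rad range.
- **Lug at the end:** the last top and side pictures show it upright on the post with the dies closed on it. I could not measure the nip force between die and lug; I inferred it from the fourth click and the pictures.
- **Push readings:** they ran lower than described, at most about 5.5 N before a click, partly because I read them only when the arm was at rest.
- **Other things on the bench:** I did not touch any of them, but I did not check their positions again at the end.

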